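# Build two support columns on the deburring fixture seats

## Task

Build the two support columns for the next casting. On the round red seat stack the round foot, on it the round riser, and on top the domed rest cap; on the square red seat stack the square foot and on it the square riser. Every piece must sit fully down over the locating pin below it, upright; leave the bottle and the brush where they are.

Things in the scene. Friction and masses are not known exactly. Their poses are not given: they have to be found in the camera images.
- seat_round_top (a point): Fixed red-painted ROUND seat on the bench, 104 mm in diameter, 20 mm high, with an upright steel locating pin at the middle of its top. The pin is 18 mm in diameter, 10 mm tall, coned to 8 mm at its tip. This point is the centre of the seat's flat top (20 mm above the bench), at the root of the pin; z up.
- seat_square_top (a point): Fixed red-painted SQUARE seat on the bench, 100 x 100 mm, 20 mm high, sides along its x and y, with the same locating pin. This point is the centre of its flat top (20 mm above the bench), at the root of the pin; z up.
- foot_round_mid (a point): Loose aluminium ROUND FOOT, upright: round flange 84 mm across, 8 mm thick, on it a round hub 44 mm across up to a shoulder 56 mm above its underside, then a pin (as on the seats) to 66 mm. Its underside has a central socket 26 mm wide, 12 mm deep, that drops over such a pin until the underside rests flat. Grip the hub. This point is on its axis, 33 mm above its underside; z up. About 0.3 kg.
- foot_square_mid (a point): Loose aluminium SQUARE FOOT, standing upright: square flange 80 x 80 mm and 8 mm thick, on it a square hub 44 x 44 mm up to a shoulder 56 mm above its underside, then a locating pin to 66 mm. Sides along its x and y. Socket underneath as on the round foot. Grip the hub. This point is on its axis, 33 mm above its underside; z up. About 0.33 kg.
- riser_round_mid (a point): Loose aluminium ROUND RISER, standing upright: plain round column 44 mm in diameter without a flange, shoulder 70 mm above its underside, then a locating pin to 80 mm; socket underneath as on the feet. This point is on its axis, 40 mm above its underside; z up. About 0.27 kg.
- riser_square_mid (a point): Loose aluminium SQUARE RISER, standing upright: plain square column 44 x 44 mm without a flange, sides along its x and y, shoulder 50 mm above its underside, then a locating pin to 60 mm; socket underneath as on the feet. This point is on its axis, 30 mm above its underside; z up. About 0.24 kg.
- rest_cap_mid (a point): Loose aluminium REST CAP, standing upright: round, 50 mm in diameter, with straight sides up to 30 mm, then a domed top to 44 mm, no pin on top; socket underneath as on the feet. This point is on its axis, 22 mm above its underside; z up. About 0.2 kg.
- oil_bottle_mid (a point): Bystander: white upright bottle, 60 mm in diameter, 160 mm tall; this point is on its axis, 80 mm up.
- wire_brush_mid (a point): Bystander: bench brush lying on the left of the bench, long axis along its x; this point is at its middle, 12 mm above the bench.

How it is judged:
By the outcome, as a careful person would: the job done as asked, in the order asked, and still so for the second after the job is handed in, with the robot touching nothing.
It also fails if it takes over 138 s, if anything falls off the work surface, if the arm or the gripper's body presses on something with over 40 N, if the wrist force passes 120 N, or if a joint passes its speed limit or range.

## Robot

A 6-joint arm with a two-finger parallel gripper is mounted at the origin on the work surface. World frame = base frame: x ahead of the robot, y to its left, z up, the work surface at z = 0. Lengths are in m, angles in rad, forces in N, time in s.
With the tool pointing down it reaches from about 0.3 to 0.85 m from the base axis. Payload 4.2 kg.
Tool frame: the origin (TCP) lies at the very end of the fingers, on their centre line; the grasp point (between the pads) lies 19 mm behind it; y points along the fingers, z is the direction in which the jaws open and shut, and the axes are right-handed (so a half turn about y gives the same grasp; the last joint's range is limited). The gripper opens to 91 mm and grips with 3 to 60 N. Pads are 32 mm wide; open, the fingers measure 118 mm over their backs; the gripper's body (76 mm by 178 mm) begins 60 mm behind the grasp point.
Start: joints at [-1.18, 0.32, 1.565, -0, 1.257, -0.02], TCP at [0.23, -0.527, 0.214] pointing down, gripper open.
Joint ranges: [-3.11, 3.11], [-0.84, 2.01], [0.21, 2.61], [-1.34, 4.49], [0.05, 2.63], [-2.56, 2.56]. Speed limits (rad/s): [2.57, 2.57, 3.14, 3.14, 3.14, 3.14].

## Interface

Orientations are given as [roll, pitch, yaw] about the fixed x, y, z axes, in that order (R = Rz(yaw) Ry(pitch) Rx(roll)).
In Python, from station import state, viewer, ticket, finder gives the robot as it stands.
- The arm moves only by the tool apply_moves, never from a script. Its argument "increments" is a list that holds one entry, the list of rows, each a list of 5 numbers: the shift along the tool's x, y, z in mm, then the turn about the tool's y in rad, then the opening, from 0 (shut) to 1 (fully open). A call has 1 to 20 rows; each row shifts and turns the pose as measured when the row begins, along the tool's axes as they then stand; what a row does not reach is not made up. A row lasts 1/12 s, in which the tool goes at most 41.7 mm and 7.16 degrees, less where a joint would pass 70% of its speed; a pose out of reach is approached as far as the arm can. A call with a gripper value outside its range is refused whole. The fingers move at their own pace and stop on an object; "squeeze" is the grip in N (left out, the last holds). Time passes only in rows, so rows that do not move let the fingers close. It gives the time, the measured TCP pose, the force and the opening at its end, in the units of the state.
- state(): the state, without advancing time (a new reading comes with each control period).
- viewer.snapshot(name): name is "scene" or "top" or "wrist"; returns a dict with "pixels" (400x640x3 uint8, red, green, blue), "range_z" (400x640 float32, m along the optical axis (not along the pixel's ray), 0 where there is no reading), "camera_matrix" (3x3 intrinsics, pixels), "world_to_cam" (4x4, takes a point from world to camera coordinates). Camera axes: x right, y down, z forward; pixel columns grow to the right and rows downward; lengths in m; the calibration is good to about 2 mm. The wrist camera is an equidistant fisheye: a pixel r from the principal point sees the ray r / f radians off the axis. A picture is of the moment at which its call begins.
- ticket.job_done(): hands the job in, once; it reports no verdict.
Trained networks look in the newest picture that a camera, given by its name, has taken for a name from the list of things; names that differ only in an ending like _2 or _b are one class to them, and where a whole thing is asked for, a point or a joint stands for the part that bears it (a point fixed in the world has none). Each returns a list of dicts, best first, with "confidence" (0 to 1); they miss things now and then, are a little off and sometimes report something else, mostly with a low value. They report only what shows in the picture. A call takes as long as a camera call.
- finder.look_for(camera, label): "at" ([column, row] in pixels, amid what is visible of it).
- finder.cut_out(camera, label): "region" (400x640 bool, what is visible of it) and "at" ([column, row] in pixels, amid what is visible of it).
The state is a dict: "time_s": time; "q": joint angles; "joint_vel": joint speeds; "joint_torque": joint torques, N m; "position": TCP position; "orientation": TCP orientation; "wrist_force": force on the tool from outside, world axes, zero at the start; "moment": the same for the moment, N m; "width": opening from 0.0 (shut) to 1.0 (fully open).
Only numpy, scipy, OpenCV 4.12 (cv2) and the standard library are available. Lean on these libraries where they do the work, as an engineer would, in place of code of your own. Each camera call takes 0.05 s, during which the arm holds its last target.

## Working session

There is one attempt and no reset: what is moved stays moved. The work goes in short steps, Python scripts to look and compute and a tool call to move; the robot and the scene stay as the last step left them, time stands still between calls to the robot, and variables do not carry over. Pictures are saved under pics/ and viewed, and the job is handed in when it is done.

Besides the shell and the picture viewer there is one more tool, called after ">>>" as name(argument=value, ...) on one line, values as JSON. apply_moves: Moves the arm, as the interface text tells. Its arguments: {"type":"object","properties":{"increments":{"type":"array"},"squeeze":{"type":"number"}},"required":["increments"]}

```bash
ls; mkdir -p pics; python3 - <<'E'
from station import state, viewer
import cv2,numpy as np
s=state();print(s)
for n in("scene","top","wrist"):
    d=viewer.snapshot(n);cv2.imwrite(f"pics/{n}0.png",d["pixels"][:,:,::-1]);print(n,d["camera_matrix"].tolist(),np.round(d["world_to_cam"],3).tolist())
E
```

```text
pics
{'time_s': 0.0, 'q': array([-1.17999116e+00,  3.20308227e-01,  1.56568261e+00, -2.98358847e-05,
        1.25740108e+00, -2.00070703e-02]), 'joint_vel': array([ 0.00156911,  0.00079317, -0.00232319, -0.00070251, -0.00023784,
        0.00102311]), 'joint_torque': array([ 1.41733672e-03, -4.12450254e+01, -2.31973743e+01,  7.26665184e-02,
        4.54784813e-02, -1.42946469e-04]), 'position': array([ 0.22942236, -0.52669118,  0.21310952]), 'orientation': array([-1.57259580e+00,  7.63520436e-06, -2.73077120e+00]), 'wrist_force': array([ 0.52485274, -1.11165465, -0.05029141]), 'moment': array([0.02798141, 0.00752406, 0.02165662]), 'width': 0.9998903665490289}
scene [[520.3308012382307, 0.0, 318.30423639201524], [0.0, 520.3308012382307, 189.1579820297344], [0.0, 0.0, 1.0]] [[-0.895, 0.446, -0.015, 0.506], [0.357, 0.695, -0.624, -0.195], [-0.268, -0.563, -0.782, 1.713], [0.0, 0.0, 0.0, 1.0]]
top [[493.62495224069335, 0.0, 315.04810915859576], [0.0, 493.62495224069335, 203.9895868604016], [0.0, 0.0, 1.0]] [[-0.039, -0.999, 0.002, 0.094], [-0.978, 0.037, -0.204, 0.595], [0.204, -0.01, -0.979, 1.447], [0.0, 0.0, 0.0, 1.0]]
wrist [[309.70691628693146, 0.0, 322.7784994791702], [0.0, 309.70691628693146, 201.83158745040603], [0.0, 0.0, 1.0]] [[0.4, -0.916, -0.003, -0.574], [-0.888, -0.388, 0.247, -0.029], [-0.227, -0.096, -0.969, 0.391], [0.0, 0.0, 0.0, 1.0]]
```

View pics/scene0.png

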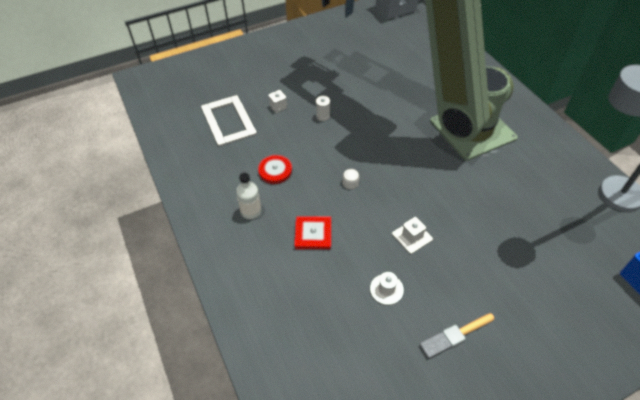

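View pics/top0.png

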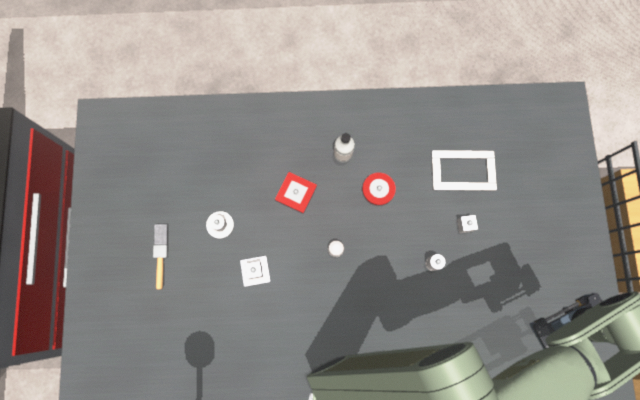

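View pics/wrist0.png

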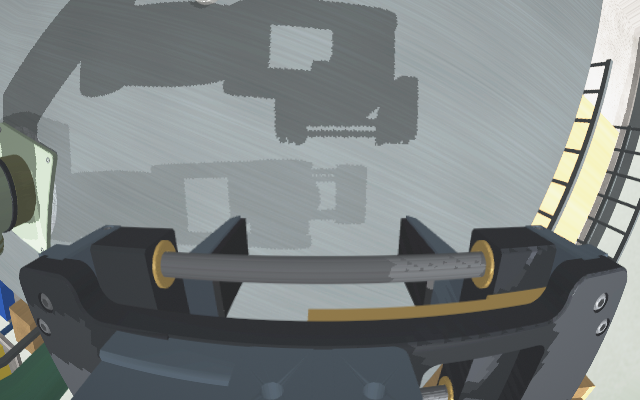

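The scene and top views show every piece. In the top view: round foot (219,225), square foot (255,271), cap (336,248), round riser (436,261), square riser (468,224), square seat (296,192), round seat (379,189), bottle (344,150), and the brush on the left. The wrist view shows only bench and shadow. Next I'll measure with cut-outs and depth.

```bash
cat > h.py <<'E'
from station import state, viewer, finder
import numpy as np, cv2
def snap(n): return viewer.snapshot(n)
def cloud(d,mask=None):
    z=d["range_z"]; m=z>0
    if mask is not None: m&=mask
    v,u=np.nonzero(m); K=d["camera_matrix"]; zz=z[v,u]
    P=np.stack([(u-K[0,2])/K[0,0]*zz,(v-K[1,2])/K[1,1]*zz,zz],1)
    T=np.linalg.inv(d["world_to_cam"]); return P@T[:3,:3].T+T[:3,3]
def tri(pix,ds):
    A=[];b=[]
    for (u,v),d in zip(pix,ds):
        K=d["camera_matrix"];T=d["world_to_cam"];r=np.linalg.solve(K,[u,v,1])
        for i in(0,1):
            row=T[i,:3]-r[i]*T[2,:3];A.append(row);b.append(-(T[i,3]-r[i]*T[2,3]))
    A=np.array(A);b=np.array(b);x=np.linalg.lstsq(A,b,rcond=None)[0];return x,np.abs(A@x-b).max()
NAMES="seat_round_top seat_square_top foot_round_mid foot_square_mid riser_round_mid riser_square_mid rest_cap_mid oil_bottle_mid wire_brush_mid".split()
E
python3 - <<'E'
from h import *
ds={c:snap(c) for c in("top","scene")}
import pickle; out={}
for n in NAMES:
    px=[];
    for c in ds:
        r=finder.cut_out(c,n); l=finder.look_for(c,n)
        print(n,c,[(np.round(x["at"]).tolist(),round(x["confidence"],2),int(x["region"].sum())) for x in r[:3]],[(np.round(x["at"]).tolist(),round(x["confidence"],2)) for x in l[:2]])
        if r:
            m=r[0]["region"];P=cloud(ds[c],m); out[n,c]=(m,P); px.append(r[0]["at"])
            zt=np.percentile(P[:,2],97)
            # 5mm slices
            h,e=np.histogram(P[:,2],bins=np.arange(-.005,.2,.005)); 
            print("   top z",round(zt,4),"mean",P.mean(0).round(4),"hist",[(round(float(e[i]*1000)),int(h[i])) for i in np.nonzero(h>5)[0]])
    if len(px)==2: print("   tri",[np.round(a,4) for a in tri(px,list(ds.values()))])
pickle.dump((out,ds),open("o.pkl","wb"))
E
```

```text
seat_round_top top [([379.0, 191.0], 0.67, 837)] [([378.0, 191.0], 0.58)]
   top z 0.029 mean [ 0.6514 -0.1323  0.021 ] hist [(10, 40), (15, 271), (20, 371), (25, 128), (30, 13)]
seat_round_top scene [([278.0, 173.0], 0.76, 780)] [([277.0, 172.0], 0.69)]
   top z 0.0264 mean [ 0.652  -0.1237  0.0191] hist [(0, 16), (5, 24), (10, 59), (15, 291), (20, 327), (25, 49)]
   tri [array([ 0.6446, -0.135 , -0.0121]), np.float64(0.0039)]
seat_square_top top [([298.0, 192.0], 0.98, 1047)] [([299.0, 192.0], 0.91)]
   top z 0.0279 mean [0.6486 0.1302 0.0201] hist [(-5, 20), (0, 15), (5, 14), (10, 49), (15, 352), (20, 458), (25, 126), (30, 7)]
seat_square_top scene [([312.0, 237.0], 0.89, 1181)] [([313.0, 237.0], 0.92), ([279.0, 103.0], 0.28)]
   top z 0.0254 mean [0.6506 0.139  0.0192] hist [(0, 25), (5, 37), (10, 51), (15, 491), (20, 519), (25, 45)]
   tri [array([ 0.6532,  0.1272, -0.0117]), np.float64(0.0036)]
foot_round_mid top [([224.0, 226.0], 0.6, 578)] [([221.0, 225.0], 0.86)]
   top z 0.0642 mean [0.5548 0.3686 0.0242] hist [(-5, 8), (0, 57), (5, 173), (10, 125), (15, 14), (25, 7), (30, 
[... 3477 characters left out ...]
), (75, 27), (80, 19), (85, 22), (90, 27), (95, 25), (100, 41), (105, 45), (110, 52), (115, 38), (120, 28), (125, 17), (130, 13), (135, 10), (140, 6), (145, 13), (150, 12), (155, 33), (160, 30)]
   tri [array([ 0.7718, -0.0261,  0.0606]), np.float64(0.0054)]
wire_brush_mid top [([159.0, 245.0], 0.77, 620)] [([161.0, 247.0], 0.73)]
   top z 0.0263 mean [0.4859 0.5519 0.018 ] hist [(0, 9), (5, 17), (10, 102), (15, 263), (20, 186), (25, 33)]
wire_brush_mid scene [([450.0, 336.0], 0.68, 1110)] [([450.0, 337.0], 0.75)]
   top z 0.0228 mean [0.4811 0.5594 0.0165] hist [(-5, 25), (0, 35), (5, 25), (10, 193), (15, 606), (20, 210), (25, 6)]
   tri [array([0.4932, 0.5566, 0.0267]), np.float64(0.0042)]
```

```bash
python3 - <<'E'
import pickle,cv2,numpy as np
out,ds=pickle.load(open("o.pkl","rb"))
def mosaic(c,pts,f):
    t=[cv2.resize(ds[c]["pixels"][v-25:v+25,u-25:u+25,::-1],(200,200),interpolation=cv2.INTER_NEAREST) for u,v in pts]
    while len(t)<8:t.append(np.zeros((200,200,3),np.uint8))
    cv2.imwrite(f,np.vstack([np.hstack(t[:4]),np.hstack(t[4:])]))
mosaic("top",[(379,189),(296,192),(219,225),(255,271),(436,261),(468,224),(336,248)],"pics/mt.png")
mosaic("scene",[(276,169),(313,232),(387,288),(413,234),(323,108),(278,101),(350,179)],"pics/ms.png")
E
```

```text
(no output)
```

View pics/mt.png

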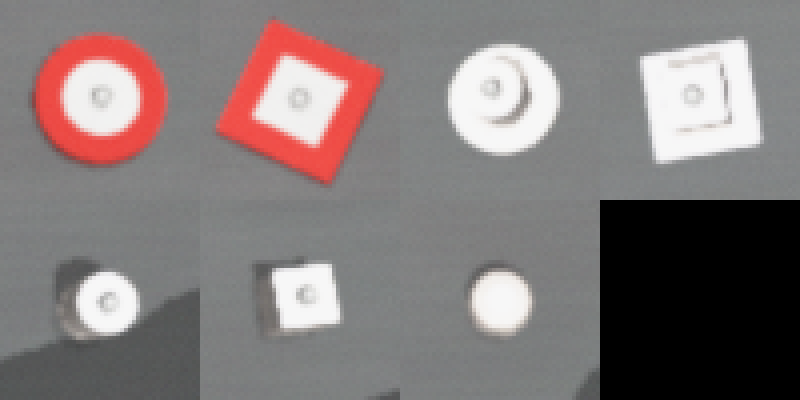

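View pics/ms.png

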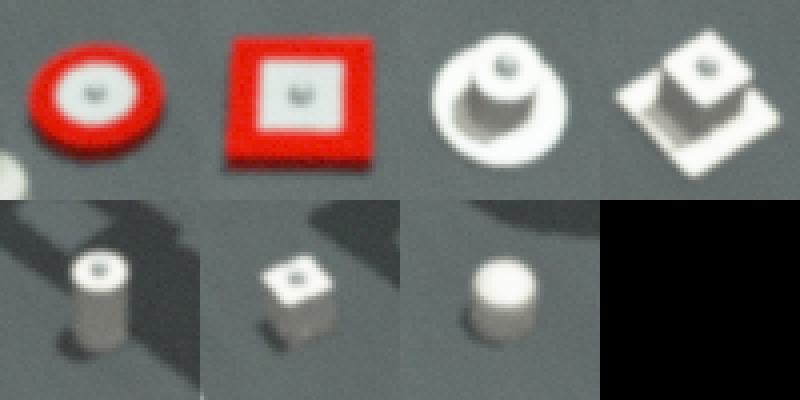

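The crops show the pins clearly in both views, as dark rings on white tops. I'll triangulate them and fit the faces for centre and yaw.

```bash
cat >> h.py <<'E'
def onplane(uv,d,z):
    uv=np.atleast_2d(np.asarray(uv,float));K=d["camera_matrix"];T=np.linalg.inv(d["world_to_cam"])
    r=np.c_[uv,np.ones(len(uv))]@np.linalg.inv(K).T@T[:3,:3].T;o=T[:3,3]
    return (o+r*((z-o[2])/r[:,2])[:,None])[:,:2]
E
python3 - <<'E'
from h import *
import pickle
out,ds=pickle.load(open("o.pkl","rb"));n=["SR","SS","FR","FS","RR","RS","CAP"]
cT=[(379,189),(296,192),(219,225),(255,271),(436,261),(468,224),(336,248)]
cS=[(276,169),(313,232),(387,288),(413,234),(323,108),(278,101),(350,179)]
mT=[(101,97),(100,98),(91,88),(93,95),(109,102),(107,94),(100,102)]
mS=[(96,92),(102,93),(107,66),(108,66),(99,70),(98,78),(104,82)]
H=[.03,.03,.066,.066,.08,.06,.044]; face=[.02,.02,.056,.056,.07,.05,.037]
for i in range(7):
    p=np.array(cT[i])-25+np.array(mT[i])/4-.5;q=np.array(cS[i])-25+np.array(mS[i])/4-.5
    x,e=tri([p,q],[ds["top"],ds["scene"]])
    print(n[i],"tri",x.round(4),round(e,4),"top@h",onplane(p,ds["top"],H[i]).round(4)[0],"scene@h",onplane(q,ds["scene"],H[i]).round(4)[0])
    # bright regions
    for c,cc in(("top",cT[i]),("scene",cS[i])):
        im=ds[c]["pixels"].astype(int);m=np.zeros((400,640),np.uint8)
        u,v=cc;sl=(slice(v-22,v+23),slice(u-22,u+23));m[sl]=(im[sl].min(2)>185)
        if i<2: m2=np.zeros_like(m);m2[sl]=((im[sl][...,0]>150)&(im[sl][...,1]<120));
        cs,_=cv2.findContours(m,cv2.RETR_EXTERNAL,cv2.CHAIN_APPROX_NONE);k=max(cs,key=cv2.contourArea)[:,0]
        for h in ([face[i]] if i not in(2,3) else [.008,.056]):
            w=onplane(k,ds[c],h)*1000;r=cv2.minAreaRect(w.astype(np.float32));print("   ",c,h,np.round(r[0],1),np.round(r[1],1),round(r[2],1))
E
```

```text
SR tri [ 0.6502 -0.1314  0.024 ] 0.0008 top@h [ 0.6495 -0.131 ] scene@h [ 0.6513 -0.1257]
    top 0.02 [ 651.1 -133.3] [57.  58.8] 86.5
    scene 0.02 [ 649.3 -132.5] [48.8 53.4] 62.8
SS tri [0.6488 0.1319 0.0249] 0.0016 top@h [0.6489 0.1307] scene@h [0.649  0.1361]
    top 0.02 [649.8 131.1] [55.6 56.8] 62.0
    scene 0.02 [648.3 131.4] [50.3 52.8] 62.9
FR tri [0.5553 0.3737 0.0596] 0.0009 top@h [0.5548 0.3719] scene@h [0.5569 0.377 ]
    top 0.008 [556.4 373.6] [84.4 83.3] 43.8
    top 0.056 [548.1 364.6] [81.7 80.7] 43.8
    scene 0.008 [554.1 373.6] [85.5 85.3] 1.7
    scene 0.056 [570.9 393.4] [82.1 81.9] 1.7
FS tri [0.4068 0.265  0.0598] 0.0011 top@h [0.4071 0.2635] scene@h [0.409  0.2689]
    top 0.008 [407.3 264.6] [83.  83.5] 8.0
    top 0.056 [403.6 259. ] [80.4 80.8] 8.0
    scene 0.008 [405.7 264.4] [82.5 83.7] 8.8
    scene 0.056 [428.4 288.5] [79.3 80.4] 8.8
RR tri [ 0.409  -0.2844  0.0729] 0.001 top@h [ 0.4093 -0.2833] scene@h [ 0.4118 -0.2764]
    top 0.07 [ 409.4 -284.2] [42.9 43. ] 41.3
    scene 0.07 [ 407.2 -284.1] [43.8 36.3] 62.8
RS tri [ 0.5245 -0.3951  0.0553] 0.0015 top@h [ 0.5251 -0.3945] scene@h [ 0.5252 -0.3887]
    top 0.05 [ 524.8 -397.3] [46.5 46.1] 5.6
    scene 0.05 [ 523.1 -396.4] [46.5 47.3] 4.6
CAP tri [0.4641 0.014  0.0401] 0.0004 top@h [0.4633 0.0144] scene@h [0.466  0.0166]
    top 0.037 [464.2  12.5] [42.8 42.8] 87.8
    scene 0.037 [463.   13.1] [42.4 41.5] 40.2
```

Both views agree to about 2 mm. I'll write a small planner that converts a target into tool-axis shifts, and test the first turn.

```bash
cat > plan.py <<'E'
import sys,numpy as np
from station import state
from scipy.spatial.transform import Rotation as R
# usage: plan.py x y z(mm) psi(deg, '-' keep)
s=state();p=s["position"]*1000;M=R.from_euler("xyz",s["orientation"]).as_matrix()
psi=np.degrees(np.arctan2(M[1,0],M[0,0]))
print("t %.2f p %s psi %.1f tilt %.2f F %s w %.3f q %s"%(s["time_s"],p.round(1),psi,np.degrees(np.arccos(-M[2,1])),s["wrist_force"].round(1),s["width"],s["q"].round(2)))
if len(sys.argv)>3:
    g=np.array([float(a) for a in sys.argv[1:4]])
    if len(sys.argv)>4:
        dpsi=(float(sys.argv[4])-psi+180)%360-180
        print("turn rad",round(-np.radians(dpsi),3),"rows",abs(dpsi)/7.16)
        a=np.radians(psi+dpsi);Mg=np.array([[np.cos(a),0,-np.sin(a)],[np.sin(a),0,np.cos(a)],[0,-1,0]])
        print("shift after turn",(Mg.T@(g-p)).round(1))
    d=M.T@(g-p);print("shift now",d.round(1),"len",np.linalg.norm(d).round(1),"rows",(np.linalg.norm(d)/41).round(1))
E
python3 plan.py 555 373.6 213 -56.5
```

```text
t 2.05 p [ 229.6 -527.2  214. ] psi -156.5 tilt 0.00 F [-0.2 -0.3  0.2] w 1.002 q [-1.18  0.32  1.56  0.    1.26 -0.02]
turn rad -1.745 rows 13.961415658224327
shift after turn [-571.5    1.   768.5]
shift now [-658.     1.  -695.9] len 957.7 rows 23.4
```

>>> apply_moves(increments=[[[0,0,0,-0.12,1],[0,0,0,-0.12,1],[0,0,0,-0.12,1],[0,0,0,-0.12,1],[0,0,0,-0.12,1],[0,0,0,-0.12,1],[0,0,0,-0.12,1],[0,0,0,-0.12,1],[0,0,0,-0.12,1],[0,0,0,-0.12,1],[0,0,0,-0.12,1],[0,0,0,-0.12,1],[0,0,0,-0.12,1],[0,0,0,-0.12,1],[0,0,0,-0.06,1]]], squeeze=25)

```text
time_s: 3.3
position: [0.2297, -0.5271, 0.214]
orientation: [-1.571, -0.0, -0.918]
wrist_force: [0.0, -0.3, 0.5]
width: 0.998
```

```bash
python3 plan.py 555 373.6 213 -56.5
```

```text
t 3.30 p [ 229.7 -527.1  214. ] psi -52.6 tilt 0.01 F [ 0.  -0.3  0.5] w 0.998 q [-1.18  0.32  1.56  0.    1.26 -1.83]
turn rad 0.069 rows 0.548816402004662
shift after turn [-571.6    1.   768.4]
shift now [-517.6    1.   805.8] len 957.7 rows 23.4
```

>>> apply_moves(increments=[[[-21.5,0,33.5,0,1],[-21.5,0,33.5,0,1],[-21.5,0,33.5,0,1],[-21.5,0,33.5,0,1],[-21.5,0,33.5,0,1],[-21.5,0,33.5,0,1],[-21.5,0,33.5,0,1],[-21.5,0,33.5,0,1],[-21.5,0,33.5,0,1],[-21.5,0,33.5,0,1],[-21.5,0,33.5,0,1],[-21.5,0,33.5,0,1],[-21.5,0,33.5,0,1],[-21.5,0,33.5,0,1],[-21.5,0,33.5,0,1],[-21.5,0,33.5,0,1],[-21.5,0,33.5,0,1],[-21.5,0,33.5,0,1],[-21.5,0,33.5,0,1],[0,0,0,0,1]]])

```text
time_s: 4.97
position: [0.498, 0.2132, 0.2136]
orientation: [-1.56, -0.013, -0.923]
wrist_force: [0.8, -0.5, 0.0]
width: 1.001
```

```bash
python3 plan.py 555.3 373.6 170
```

```text
t 4.97 p [498.  213.2 213.6] psi -52.9 tilt 0.95 F [ 0.8 -0.5  0. ] w 1.001 q [ 0.39  0.26  1.65 -0.01  1.22 -0.26]
shift now [-93.8  43.9 142. ] len 175.8 rows 4.3
```

>>> apply_moves(increments=[[[-18,8,27.5,0,1],[-18,8,27.5,0,1],[-18,8,27.5,0,1],[-18,8,27.5,0,1],[-10,5,16,0,1],[0,0,0,0,1],[0,0,0,0,1]]])

```text
time_s: 5.55
position: [0.5509, 0.3617, 0.1741]
orientation: [-1.561, -0.015, -0.918]
wrist_force: [0.7, -0.6, -1.1]
width: 0.999
```

```bash
python3 plan.py 555.3 373.6 120; python3 - <<'E'
from h import *
d=snap("wrist");cv2.imwrite("pics/w1.png",d["pixels"][:,:,::-1])
T=d["world_to_cam"];K=d["camera_matrix"]
def proj(X):
    c=T[:3,:3]@X+T[:3,3];th=np.arctan2(np.hypot(c[0],c[1]),c[2]);a=np.arctan2(c[1],c[0]);return K[0,2]+K[0,0]*th*np.cos(a),K[1,2]+K[1,1]*th*np.sin(a)
for z in(.056,.066,.008):print(z,np.round(proj(np.array([.5553,.3736,z])),1))
E
```

```text
t 5.55 p [550.9 361.7 174.1] psi -52.6 tilt 0.99 F [ 0.7 -0.6 -1.1] w 0.999 q [ 0.57  0.47  1.43 -0.01  1.23 -0.08]
shift now [-7.6 54.1 10.2] len 55.5 rows 1.4
0.056 [332.9 188.4]
0.066 [333.3 190.8]
0.008 [331.1 178.9]
```

View pics/w1.png

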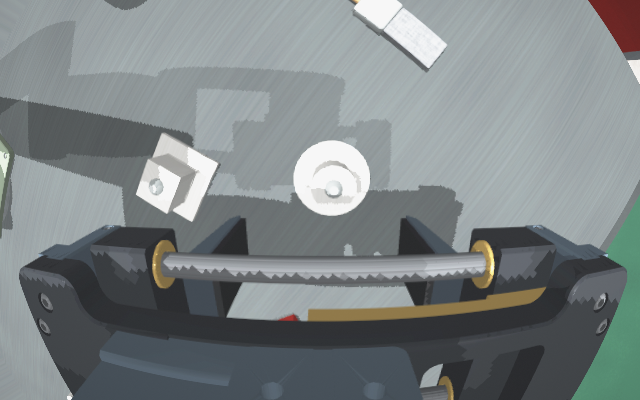

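The wrist view shows the round foot's pin at (333,189) and its flange centre at (332,178), both within about 2 px of the prediction. So my measured position is good and I can descend.

>>> apply_moves(increments=[[[-2,18,3,0,1],[-2,18,3,0,1],[-2,18,3,0,1],[-1,0,1,0,1],[0,0,0,0,1],[0,0,0,0,1]]])

```text
time_s: 6.1
position: [0.5557, 0.365, 0.1246]
orientation: [-1.558, -0.017, -0.925]
wrist_force: [0.1, 0.1, 0.2]
width: 0.998
```

```bash
python3 plan.py 555.3 373.6 16
```

```text
t 6.10 p [555.7 365.  124.6] psi -53.0 tilt 1.21 F [0.1 0.1 0.2] w 0.998 q [ 0.57  0.51  1.48 -0.02  1.13 -0.07]
shift now [ -9.  108.5   3.4] len 109.0 rows 2.7
```

>>> apply_moves(increments=[[[-3,10,1,0,1],[-3,10,1,0,1],[-2,10,1,0,1],[-1,10,0,0,1],[0,10,0,0,1],[0,10,0,0,1],[0,10,0,0,1],[0,0,0,0,1],[0,0,0,0,1]]])

```text
time_s: 6.85
position: [0.5549, 0.3738, 0.0505]
orientation: [-1.554, -0.017, -0.926]
wrist_force: [0.3, 0.1, 0.5]
width: 0.998
```

```bash
python3 plan.py 555.3 373.6 16
```

```text
t 6.85 p [554.9 373.8  50.5] psi -53.0 tilt 1.38 F [0.3 0.1 0.5] w 0.998 q [ 0.58  0.58  1.56 -0.02  0.98 -0.05]
shift now [-0.2 34.5 -0.4] len 34.5 rows 0.8
```

>>> apply_moves(increments=[[[0,10,0,0,1],[0,10,0,0,1],[0,10,0,0,1],[0,4,0,0,1],[0,0,0,0,1],[0,0,0,0,0.4],[0,0,0,0,0.3],[0,0,0,0,0.2],[0,0,0,0,0.2],[0,0,0,0,0.2],[0,0,0,0,0.2],[0,0,0,0,0.2]]], squeeze=25)

```text
time_s: 7.85
position: [0.5573, 0.3744, 0.0147]
orientation: [-1.55, -0.018, -0.926]
wrist_force: [0.0, 0.3, -0.2]
width: 0.524
```

```bash
python3 plan.py 555.3 373.6 16
```

```text
t 7.85 p [557.3 374.4  14.7] psi -53.1 tilt 1.56 F [ 0.   0.3 -0.2] w 0.524 q [ 0.58  0.62  1.59 -0.02  0.91 -0.05]
shift now [-0.5 -1.4 -2. ] len 2.5 rows 0.1
```

>>> apply_moves(increments=[[[0,0,0,0,0.2],[0,0,0,0,0.2],[0,0,0,0,0.2],[0,0,0,0,0.2],[0,0,0,0,0.2],[0,0,0,0,0.2]]])

```text
time_s: 8.35
position: [0.557, 0.3742, 0.0148]
orientation: [-1.551, -0.018, -0.926]
wrist_force: [0.2, 0.6, -0.6]
width: 0.479
```

```bash
python3 plan.py 555.3 373.6 16
```

```text
t 8.35 p [557.  374.2  14.8] psi -53.1 tilt 1.53 F [ 0.2  0.6 -0.6] w 0.479 q [ 0.58  0.62  1.59 -0.02  0.91 -0.05]
shift now [-0.5 -1.3 -1.7] len 2.2 rows 0.1
```

>>> apply_moves(increments=[[[0,-8,0,0,0.2],[0,-15,0,0,0.2],[0,-20,0,0,0.2],[0,-20,0,0,0.2],[0,-20,0,0,0.2],[0,-20,0,0,0.2],[0,-20,0,0,0.2],[0,0,0,0,0.2],[0,0,0,0,0.2]]])

```text
time_s: 9.1
position: [0.5502, 0.3725, 0.1398]
orientation: [-1.563, -0.017, -0.926]
wrist_force: [0.2, 0.6, -3.2]
width: 0.478
```

```bash
python3 plan.py 650.3 -132.8 140 -90
```

```text
t 9.10 p [550.2 372.5 139.8] psi -53.1 tilt 1.05 F [ 0.2  0.6 -3.2] w 0.478 q [ 0.59  0.5   1.46 -0.02  1.17 -0.05]
turn rad 0.645 rows 5.1596040447117
shift after turn [ 5.053e+02 -2.000e-01  1.001e+02]
shift now [ 464.     5.7 -223.7] len 515.1 rows 12.6
```

>>> apply_moves(increments=[[[0,0,0,0.1,0.2],[0,0,0,0.1,0.2],[0,0,0,0.1,0.2],[0,0,0,0.1,0.2],[0,0,0,0.1,0.2],[0,0,0,0.1,0.2],[0,0,0,0.1,0.2],[0,0,0,0.1,0.2],[0,0,0,0.1,0.2],[0,0,0,0,0.2]]])

```text
time_s: 9.93
position: [0.5423, 0.3672, 0.1217]
orientation: [-1.571, -0.025, -1.87]
wrist_force: [-0.5, -0.6, -3.7]
width: 0.478
```

```bash
python3 plan.py 650.3 -132.8 140
```

```text
t 9.93 p [542.3 367.2 121.7] psi -107.2 tilt 1.46 F [-0.5 -0.6 -3.7] w 0.478 q [ 0.59  0.52  1.48 -0.02  1.16  0.89]
shift now [446.1  -7.  250.8] len 511.8 rows 12.5
```

>>> apply_moves(increments=[[[20,-4,11,0,0.2],[34,-4,19,0,0.2],[34,-4,19,0,0.2],[34,-4,19,0,0.2],[34,-4,19,0,0.2],[34,-4,19,0,0.2],[34,-4,19,0,0.2],[34,-4,19,0,0.2],[34,-4,19,0,0.2],[34,-4,19,0,0.2],[34,-4,19,0,0.2],[20,-3,12,0,0.2],[10,-2,6,0,0.2],[0,-2,0,0,0.2]]])

```text
time_s: 11.1
position: [0.6406, -0.0864, 0.1636]
orientation: [-1.599, -0.038, -1.825]
wrist_force: [-0.1, 0.3, -3.2]
width: 0.482
```

```bash
python3 plan.py 650.3 -132.8 100
```

```text
t 11.10 p [640.6 -86.4 163.6] psi -104.6 tilt 2.69 F [-0.1  0.3 -3.2] w 0.482 q [-0.13  0.48  1.44 -0.04  1.25  0.13]
shift now [40.  64.5 22.8] len 79.3 rows 1.9
```

>>> apply_moves(increments=[[[12,10,6,0,0.2],[12,16,7,0,0.2],[10,16,6,0,0.2],[5,16,3,0,0.2],[0,14,0,0,0.2]]])

```text
time_s: 11.52
position: [0.6506, -0.1291, 0.0888]
orientation: [-1.597, -0.035, -1.813]
wrist_force: [-0.1, -0.2, -2.3]
width: 0.48
```

```bash
python3 plan.py 650.3 -132.8 50; python3 - <<'E'
from h import *
d=snap("wrist");cv2.imwrite("pics/w2.png",d["pixels"][:,:,::-1])
E
```

```text
t 11.52 p [ 650.6 -129.1   88.8] psi -103.9 tilt 2.49 F [-0.1 -0.2 -2.3] w 0.480 q [-0.2   0.56  1.49 -0.04  1.11  0.06]
shift now [ 2.3 38.9  1.6] len 39.0 rows 1.0
```

View pics/w2.png

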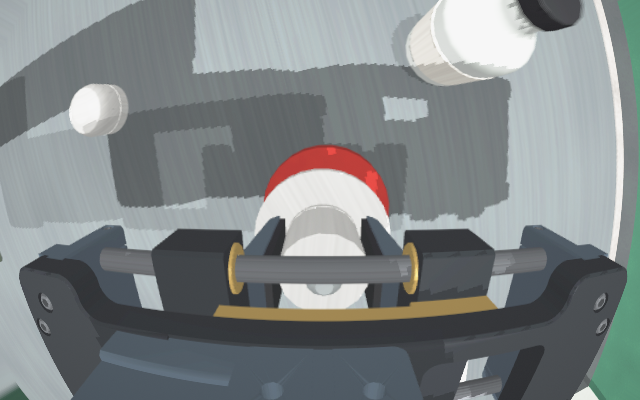

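The foot is held upright over the red round seat (rim arc at about (325,155)), and the bottle is clear. I'll continue down.

>>> apply_moves(increments=[[[1,12,1,0,0.2],[1,12,1,0,0.2],[0,7,0,0,0.2]]])

```text
time_s: 11.82
position: [0.6473, -0.128, 0.0509]
orientation: [-1.607, -0.034, -1.807]
wrist_force: [0.3, -0.7, -2.9]
width: 0.479
```

```bash
python3 plan.py 650.3 -132.8 35
```

```text
t 11.82 p [ 647.3 -128.    50.9] psi -103.5 tilt 2.87 F [ 0.3 -0.7 -2.9] w 0.479 q [-0.2   0.6   1.53 -0.04  1.05  0.06]
shift now [ 3.4 15.8  4.7] len 16.8 rows 0.4
```

>>> apply_moves(increments=[[[5,0,6,0,0.2],[2,1,3,0,0.2]]])

```text
time_s: 11.98
position: [0.653, -0.1354, 0.0476]
orientation: [-1.612, -0.034, -1.804]
wrist_force: [0.2, 0.1, -3.0]
width: 0.478
```

```bash
python3 plan.py 650.3 -132.8 35
```

```text
t 11.98 p [ 653.  -135.4   47.6] psi -103.3 tilt 3.07 F [ 0.2  0.1 -3. ] w 0.478 q [-0.21  0.61  1.51 -0.04  1.06  0.05]
shift now [-2.3 12.6 -2.7] len 13.1 rows 0.3
```

>>> apply_moves(increments=[[[-1,4,-1,0,0.2],[0,4,0,0,0.2],[0,4,0,0,0.2],[0,2,0,0,0.2]]])

```text
time_s: 12.32
position: [0.6539, -0.1351, 0.0358]
orientation: [-1.607, -0.034, -1.804]
wrist_force: [-6.0, 1.0, 11.3]
width: 0.478
```

```bash
python3 plan.py 650.3 -132.8 35
```

```text
t 12.32 p [ 653.9 -135.1   35.8] psi -103.3 tilt 2.85 F [-6.   1.  11.3] w 0.478 q [-0.2   0.62  1.53 -0.04  1.03  0.05]
shift now [-1.4  0.9 -4. ] len 4.4 rows 0.1
```

Contact is at the expected seating height, so I'll release.

>>> apply_moves(increments=[[[0,0,0,0,0.6],[0,0,0,0,0.8],[0,0,0,0,1],[0,0,0,0,1],[0,0,0,0,1],[0,0,0,0,1],[0,-12,0,0,1],[0,-25,0,0,1],[0,-25,0,0,1],[0,-25,0,0,1],[0,-25,0,0,1],[0,0,0,0,1]]])

```text
time_s: 13.32
position: [0.66, -0.1323, 0.1578]
orientation: [-1.603, -0.033, -1.804]
wrist_force: [0.5, -0.3, 1.3]
width: 0.999
```

```bash
python3 plan.py 408.5 -284.2 130; python3 - <<'E'
from h import *
d=snap("wrist");cv2.imwrite("pics/w3.png",d["pixels"][:,:,::-1])
t=snap("scene");s=snap("top")
cv2.imwrite("pics/s3.png",np.hstack([cv2.resize(t["pixels"][134:204,240:310,::-1],(400,400)),cv2.resize(s["pixels"][155:225,345:415,::-1],(400,400))]))
E
```

```text
t 13.32 p [ 660.  -132.3  157.8] psi -103.3 tilt 2.65 F [ 0.5 -0.3  1.3] w 0.999 q [-0.2   0.53  1.37 -0.03  1.27  0.04]
shift now [ 204.8   41.3 -208.4] len 295.1 rows 7.2
```

View pics/w3.png

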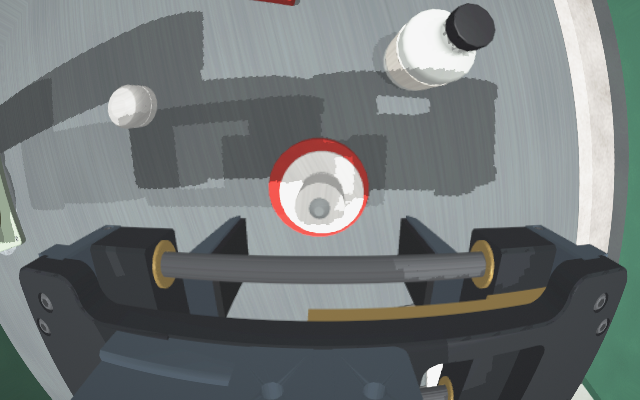

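View pics/s3.png

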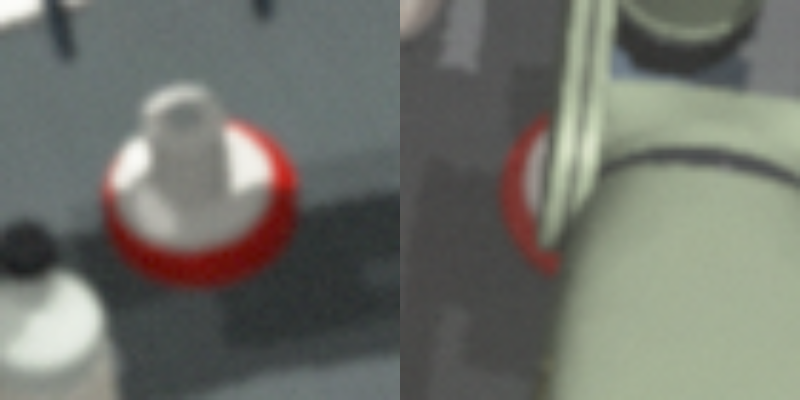

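The foot sits flat on the round seat. I'll locate its pin from both views: wrist (319,209) and scene about (272,153).

```bash
cat >> h.py <<'E'
def wplane(uv,d,z):
    K=d["camera_matrix"];T=np.linalg.inv(d["world_to_cam"]);a=(np.array(uv)-K[:2,2])/K[0,0];r=np.hypot(*a)
    v=T[:3,:3]@np.r_[a/r*np.sin(r),np.cos(r)];o=T[:3,3];return (o+v*((z-o[2])/v[2]))[:2]
E
python3 - <<'E'
from h import *
d=snap("wrist");print("pin foot wrist",wplane((319,209),d,.082),wplane((319,209),d,.086)); 
m=((d["pixels"][...,0]>120)&(d["pixels"][...,1]<90)).astype(np.uint8);m[:, :200]=0;m[:120]=0;m[:,420:]=0
cs,_=cv2.findContours(m,cv2.RETR_EXTERNAL,cv2.CHAIN_APPROX_NONE);k=cv2.convexHull(max(cs,key=cv2.contourArea))[:,0]
w=np.array([wplane(p,d,.02) for p in k])*1000;print("seat hull circle",cv2.minEnclosingCircle(w.astype(np.float32)))
s=snap("scene");print("scene",onplane((271.8,152.5),s,.082))
E
```

```text
pin foot wrist [ 0.65071468 -0.13108839] [ 0.6512273  -0.12991253]
seat hull circle ((651.4262084960938, -130.35081481933594), 51.52198791503906)
scene [[ 0.65072252 -0.13664841]]
```

>>> apply_moves(increments=[[[18,0,-18,0,1],[27,4,-27,0,1],[27,4,-27,0,1],[27,4,-27,0,1],[27,4,-27,0,1],[27,4,-27,0,1],[20,4,-20,0,1],[10,4,-10,0,1],[0,0,0,0,1],[0,0,0,0,1]]])

```text
time_s: 14.4
position: [0.417, -0.2675, 0.1203]
orientation: [-1.645, -0.027, -1.799]
wrist_force: [0.9, 0.8, 0.3]
width: 1.0
```

```bash
python3 plan.py 408.5 -284.2 100; python3 - <<'E'
from h import *
d=snap("wrist");cv2.imwrite("pics/w4.png",d["pixels"][:,:,::-1])
E
```

```text
t 14.40 p [ 417.  -267.5  120.3] psi -103.1 tilt 4.54 F [0.9 0.8 0.3] w 1.000 q [-0.56  0.31  1.84 -0.06  1.06 -0.3 ]
shift now [17.7 21.1 -2.9] len 27.7 rows 0.7
```

View pics/w4.png

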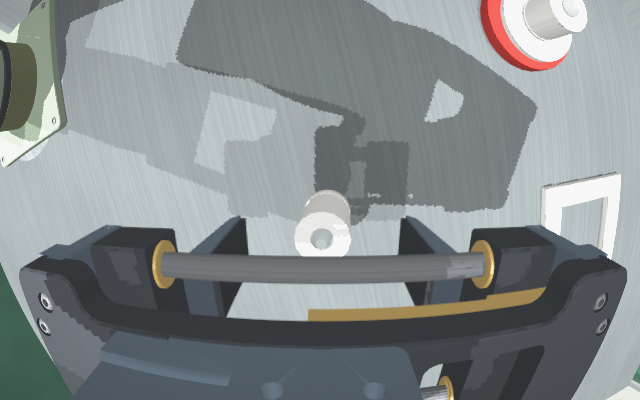

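The round riser is ahead at (322,240). Tool tilt has built up to 4.5° from sag being adopted row by row. Pressing the fingertips lightly on clear bench should work that back out, so I'll try it beside the riser.

>>> apply_moves(increments=[[[-15,0,0,0,1],[-25,0,0,0,1],[-25,5,0,0,1],[-20,15,0,0,1],[0,25,0,0,1],[0,25,0,0,1],[0,15,0,0,1],[0,8,0,0,1],[0,5,0,0,1]]])

```text
time_s: 15.2
position: [0.4432, -0.1764, 0.0161]
orientation: [-1.635, -0.026, -1.788]
wrist_force: [1.2, 0.7, 0.1]
width: 1.0
```

```bash
python3 plan.py 430 -180 5
```

```text
t 15.20 p [ 443.2 -176.4   16.1] psi -102.4 tilt 3.98 F [1.2 0.7 0.1] w 1.000 q [-0.38  0.42  2.   -0.05  0.78 -0.12]
shift now [  6.   12.  -11.4] len 17.6 rows 0.4
```

>>> apply_moves(increments=[[[0,5,0,0,1],[0,4,0,0,1],[0,4,0,0,1],[0,4,0,0,1],[0,4,0,0,1],[0,4,0,0,1]]])

```text
time_s: 15.7
position: [0.4446, -0.1761, 0.0031]
orientation: [-1.629, -0.026, -1.788]
wrist_force: [-8.7, 5.1, 28.9]
width: 1.0
```

```bash
python3 plan.py 430 -180 5
```

```text
t 15.70 p [ 444.6 -176.1    3.1] psi -102.4 tilt 3.66 F [-8.7  5.1 28.9] w 1.000 q [-0.38  0.44  2.02 -0.05  0.74 -0.12]
shift now [  7.   -1.  -13.5] len 15.2 rows 0.4
```

>>> apply_moves(increments=[[[0,2,0,0,1],[0,2,0,0,1],[0,2,0,0,1],[0,2,0,0,1],[0,2,0,0,1],[0,2,0,0,1]]])

```text
time_s: 16.2
position: [0.4454, -0.1765, 0.0027]
orientation: [-1.62, -0.026, -1.79]
wrist_force: [-5.6, 3.2, 18.3]
width: 0.999
```

```bash
python3 plan.py 430 -180 5
```

```text
t 16.20 p [ 445.4 -176.5    2.7] psi -102.6 tilt 3.15 F [-5.6  3.2 18.3] w 0.999 q [-0.38  0.44  2.02 -0.05  0.73 -0.12]
shift now [  6.8  -1.4 -14.4] len 16.0 rows 0.4
```

>>> apply_moves(increments=[[[0,2.5,0,0,1],[0,2.5,0,0,1],[0,2.5,0,0,1],[0,2.5,0,0,1],[0,2.5,0,0,1],[0,2.5,0,0,1],[0,2.5,0,0,1],[0,2.5,0,0,1],[0,2.5,0,0,1],[0,2.5,0,0,1],[0,2.5,0,0,1],[0,2.5,0,0,1],[0,2.5,0,0,1],[0,2.5,0,0,1],[0,2.5,0,0,1],[0,2.5,0,0,1],[0,2.5,0,0,1],[0,2.5,0,0,1]]])

```text
time_s: 17.7
position: [0.4454, -0.1763, 0.0015]
orientation: [-1.596, -0.024, -1.796]
wrist_force: [-7.0, 3.8, 23.4]
width: 0.996
```

```bash
python3 plan.py 430 -180 5
```

```text
t 17.70 p [ 445.4 -176.3    1.5] psi -102.9 tilt 2.00 F [-7.   3.8 23.4] w 0.996 q [-0.38  0.43  2.04 -0.04  0.7  -0.12]
shift now [  7.2  -3.  -14.3] len 16.2 rows 0.4
```

>>> apply_moves(increments=[[[0,2.5,0,0,1],[0,2.5,0,0,1],[0,2.5,0,0,1],[0,2.5,0,0,1],[0,2.5,0,0,1],[0,2.5,0,0,1],[0,2.5,0,0,1],[0,2.5,0,0,1],[0,2.5,0,0,1],[0,2.5,0,0,1],[0,2.5,0,0,1],[0,2.5,0,0,1],[0,2.5,0,0,1],[0,2.5,0,0,1],[0,2.5,0,0,1],[0,2.5,0,0,1],[0,2.5,0,0,1],[0,2.5,0,0,1],[0,2.5,0,0,1],[0,2.5,0,0,1]]])

```text
time_s: 19.37
position: [0.4454, -0.1761, 0.0004]
orientation: [-1.571, -0.023, -1.801]
wrist_force: [-6.0, 3.7, 26.5]
width: 1.002
```

```bash
python3 plan.py 408.5 -284.2 110
```

```text
t 19.37 p [ 4.454e+02 -1.761e+02  4.000e-01] psi -103.2 tilt 1.34 F [-6.   3.7 26.5] w 1.002 q [-0.38  0.42  2.06 -0.04  0.66 -0.12]
shift now [ 116.2 -107.   -11.3] len 158.3 rows 3.9
```

Tilt is down to 1.3°. I'll lift and move over the riser.

>>> apply_moves(increments=[[[0,-20,0,0,1],[0,-30,0,0,1],[0,-30,0,0,1],[0,-28,0,0,1],[20,0,-2,0,1],[30,0,-3,0,1],[30,0,-3,0,1],[20,0,-2,0,1],[10,0,-1,0,1],[0,0,0,0,1],[0,0,0,0,1]]])

```text
time_s: 20.28
position: [0.4129, -0.2849, 0.1202]
orientation: [-1.558, -0.027, -1.802]
wrist_force: [0.2, -1.6, 0.0]
width: 1.001
```

```bash
python3 plan.py 408.5 -284.2 22; python3 - <<'E'
from h import *
d=snap("wrist");cv2.imwrite("pics/w5.png",d["pixels"][:,:,::-1])
E
```

```text
t 20.28 p [ 412.9 -284.9  120.2] psi -103.2 tilt 1.72 F [ 0.2 -1.6  0. ] w 1.001 q [-0.61  0.28  1.89 -0.02  0.96 -0.37]
shift now [-2.3 98.1 -5.8] len 98.3 rows 2.4
```

View pics/w5.png

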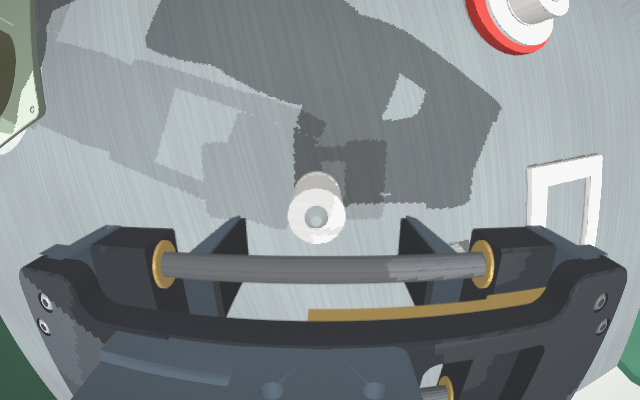

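The riser's pin is at (316,217), centred between the fingers. I'll descend and grip.

>>> apply_moves(increments=[[[0,14,-2,0,1],[0,20,-2,0,1],[0,20,-1,0,1],[0,16,-1,0,1],[0,10,0,0,1],[0,6,0,0,1],[0,0,0,0,1]]])

```text
time_s: 20.92
position: [0.4112, -0.2784, 0.0307]
orientation: [-1.556, -0.025, -1.793]
wrist_force: [-0.2, 1.2, 0.6]
width: 1.002
```

```bash
python3 plan.py 408.5 -284.2 22
```

```text
t 20.92 p [ 411.2 -278.4   30.7] psi -102.7 tilt 1.64 F [-0.2  1.2  0.6] w 1.002 q [-0.61  0.39  2.   -0.03  0.73 -0.37]
shift now [ 6.   8.8 -1.5] len 10.8 rows 0.3
```

>>> apply_moves(increments=[[[3,4,-1,0,1],[3,4,-1,0,0.8],[0,0,0,0,0.6],[0,0,0,0,0.4],[0,0,0,0,0.2],[0,0,0,0,0.2],[0,0,0,0,0.2],[0,0,0,0,0.2],[0,0,0,0,0.2],[0,0,0,0,0.2],[0,0,0,0,0.2],[0,0,0,0,0.2]]], squeeze=25)

```text
time_s: 21.92
position: [0.4097, -0.2845, 0.0249]
orientation: [-1.552, -0.026, -1.792]
wrist_force: [0.1, 0.5, 0.7]
width: 0.476
```

```bash
python3 plan.py 651 -132 180
```

```text
t 21.92 p [ 409.7 -284.5   24.9] psi -102.6 tilt 1.86 F [0.1 0.5 0.7] w 0.476 q [-0.62  0.4   2.01 -0.03  0.71 -0.38]
shift now [-197.5 -156.6  205. ] len 324.9 rows 7.9
```

>>> apply_moves(increments=[[[0,-15,0,0,0.2],[0,-30,0,0,0.2],[0,-35,0,0,0.2],[-14,-35,14,0,0.2],[-27,-14,28,0,0.2],[-27,-8,28,0,0.2],[-27,-6,28,0,0.2],[-27,-6,28,0,0.2],[-27,-6,28,0,0.2],[-20,-5,20,0,0.2],[-10,-2,10,0,0.2],[0,-2,0,0,0.2]]])

```text
time_s: 22.92
position: [0.6315, -0.1353, 0.1856]
orientation: [-1.567, -0.018, -1.796]
wrist_force: [-0.7, -0.0, -3.9]
width: 0.476
```

```bash
python3 plan.py 651 -132 125
```

```text
t 22.92 p [ 631.5 -135.3  185.6] psi -102.9 tilt 1.06 F [-0.7 -0.  -3.9] w 0.476 q [-0.22  0.45  1.44 -0.02  1.25  0.01]
shift now [-8.7 60.5 18.1] len 63.7 rows 1.6
```

>>> apply_moves(increments=[[[-3,10,6,0,0.2],[-3,13,6,0,0.2],[-2,12,4,0,0.2],[0,8,1,0,0.2],[0,4,0,0,0.2]]])

```text
time_s: 23.33
position: [0.6478, -0.1331, 0.1312]
orientation: [-1.573, -0.019, -1.796]
wrist_force: [0.2, -0.9, -3.6]
width: 0.48
```

```bash
python3 plan.py 651 -132 120; python3 - <<'E'
from h import *
d=snap("wrist");cv2.imwrite("pics/w6.png",d["pixels"][:,:,::-1])
t=snap("scene");cv2.imwrite("pics/s6.png",cv2.resize(t["pixels"][104:204,230:330,::-1],(500,500)))
E
```

```text
t 23.33 p [ 647.8 -133.1  131.2] psi -102.9 tilt 1.12 F [ 0.2 -0.9 -3.6] w 0.480 q [-0.21  0.51  1.47 -0.02  1.16  0.02]
shift now [-2.  11.1  2.9] len 11.6 rows 0.3
```

View pics/w6.png

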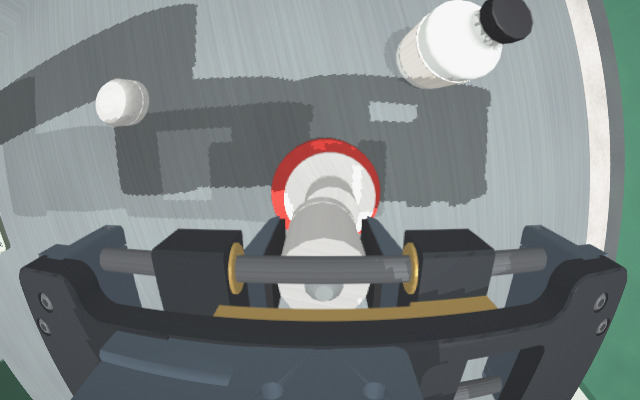

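View pics/s6.png

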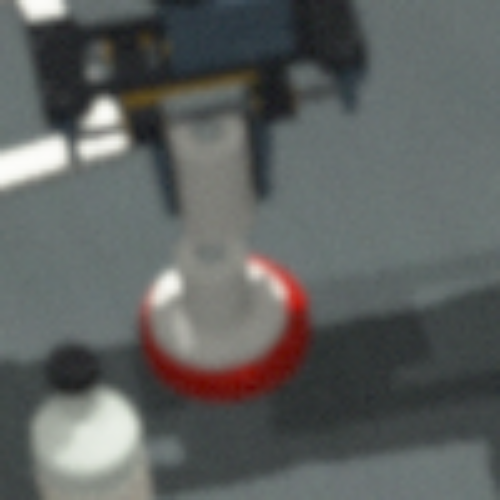

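The riser hangs upright directly above the round foot's pin in both views. I'll lower it.

>>> apply_moves(increments=[[[-1,4,2,0,0.2],[0,5,1,0,0.2],[0,5,0,0,0.2],[0,4,0,0,0.2]]])

```text
time_s: 23.77
position: [0.6513, -0.1346, 0.1146]
orientation: [-1.569, -0.019, -1.798]
wrist_force: [0.7, 0.1, -3.4]
width: 0.48
```

```bash
python3 plan.py 651 -132 101
```

```text
t 23.77 p [ 651.3 -134.6  114.6] psi -103.0 tilt 1.12 F [ 0.7  0.1 -3.4] w 0.480 q [-0.21  0.53  1.48 -0.02  1.13  0.03]
shift now [-2.7 13.5 -0.9] len 13.8 rows 0.3
```

>>> apply_moves(increments=[[[-1,4,0,0,0.2],[-1,4,0,0,0.2],[0,4,0,0,0.2],[0,3,0,0,0.2]]])

```text
time_s: 24.1
position: [0.6515, -0.1326, 0.1004]
orientation: [-1.569, -0.019, -1.798]
wrist_force: [-7.3, 2.8, 22.0]
width: 0.485
```

```bash
python3 plan.py 651 -132 101
```

```text
t 24.10 p [ 651.5 -132.6  100.4] psi -103.0 tilt 1.11 F [-7.3  2.8 22. ] w 0.485 q [-0.21  0.54  1.5  -0.02  1.1   0.03]
shift now [-0.4 -0.6 -0.6] len 1.0 rows 0.0
```

It seated at the expected height (TCP 100.4, expected 101). Releasing.

>>> apply_moves(increments=[[[0,-4,0,0,0.2],[0,0,0,0,0.6],[0,0,0,0,0.8],[0,0,0,0,1],[0,0,0,0,1],[0,0,0,0,1],[0,0,0,0,1],[0,-12,0,0,1],[0,-25,0,0,1],[0,-25,0,0,1],[0,-25,0,0,1],[0,-20,0,0,1],[0,0,0,0,1]]])

```text
time_s: 25.18
position: [0.6525, -0.1303, 0.2202]
orientation: [-1.566, -0.019, -1.798]
wrist_force: [1.0, -0.2, 0.4]
width: 1.0
```

```bash
python3 plan.py 463.7 13 100; python3 - <<'E'
from h import *
d=snap("wrist");cv2.imwrite("pics/w7.png",d["pixels"][:,:,::-1])
t=snap("scene");cv2.imwrite("pics/s7.png",cv2.resize(t["pixels"][104:204,230:330,::-1],(500,500)))
E
```

```text
t 25.18 p [ 652.5 -130.3  220.2] psi -103.0 tilt 1.15 F [ 1.  -0.2  0.4] w 1.000 q [-0.2   0.46  1.33 -0.02  1.35  0.03]
shift now [ -99.4  117.2 -216.8] len 265.7 rows 6.5
```

View pics/w7.png

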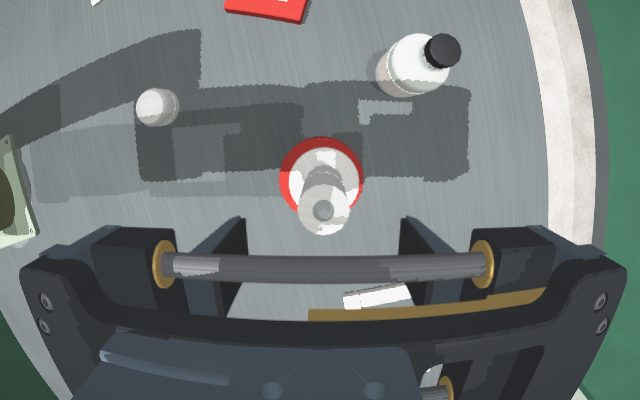

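View pics/s7.png

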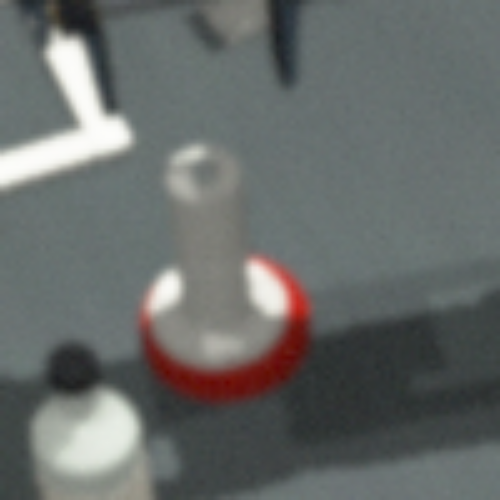

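The riser is seated and upright (scene crop top at (203,172), wrist pin (324,211)). Now for the cap.

```bash
python3 - <<'E'
from h import *
d=snap("wrist");print(wplane((324,211),d,.148),wplane((324,211),d,.156));s=snap("scene");print(onplane((270.6,138.7),s,.15))
E
```

```text
[ 0.6516472  -0.13115878] [ 0.65218023 -0.12876454]
[[ 0.6521892 -0.1273795]]
```

>>> apply_moves(increments=[[[-8,0,-18,0,1],[-15,0,-33,0,1],[-15,0,-33,0,1],[-15,10,-33,0,1],[-15,20,-33,0,1],[-14,20,-30,0,1],[-10,20,-20,0,1],[-5,10,-10,0,1],[0,5,0,0,1],[0,0,0,0,1],[0,0,0,0,1]]])

```text
time_s: 26.3
position: [0.4461, 0.0141, 0.1087]
orientation: [-1.608, -0.027, -1.8]
wrist_force: [0.2, -0.6, 0.4]
width: 0.998
```

```bash
python3 plan.py 463.7 13 70; python3 - <<'E'
from h import *
d=snap("wrist");cv2.imwrite("pics/w8.png",d["pixels"][:,:,::-1])
E
```

```text
t 26.30 p [446.1  14.1 108.7] psi -103.1 tilt 2.64 F [ 0.2 -0.6  0.4] w 0.998 q [ 0.02  0.24  1.97 -0.02  0.97  0.26]
shift now [-3.9 37.9 18.9] len 42.5 rows 1.0
```

View pics/w8.png

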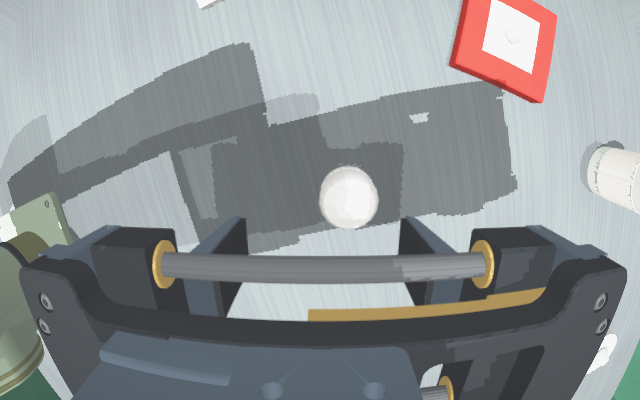

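The cap is at (349,197). I'll shift outward by 19 mm and descend.

>>> apply_moves(increments=[[[-2,2,9,0,1],[-2,4,9,0,1],[0,16,3,0,1],[0,16,0,0,1],[0,0,0,0,1]]])

```text
time_s: 26.77
position: [0.4786, 0.01, 0.0709]
orientation: [-1.594, -0.023, -1.804]
wrist_force: [-0.7, -0.4, -0.8]
width: 0.999
```

```bash
python3 plan.py 463.7 13 5
```

```text
t 26.77 p [478.6  10.   70.9] psi -103.4 tilt 1.90 F [-0.7 -0.4 -0.8] w 0.999 q [ 0.01  0.33  1.96 -0.02  0.88  0.26]
shift now [ -1.1  66.2 -13.6] len 67.6 rows 1.6
```

>>> apply_moves(increments=[[[0,0,-6,0,1],[0,4,-4,0,1],[0,14,0,0,1],[0,16,0,0,1],[0,10,0,0,1],[0,4,0,0,1],[0,0,0,0,1]]])

```text
time_s: 27.35
position: [0.4729, 0.0109, 0.025]
orientation: [-1.584, -0.021, -1.806]
wrist_force: [0.4, 0.2, 0.4]
width: 1.003
```

```bash
python3 plan.py 463.7 13 5
```

```text
t 27.35 p [472.9  10.9  25. ] psi -103.5 tilt 1.43 F [0.4 0.2 0.4] w 1.003 q [ 0.01  0.38  2.03 -0.03  0.74  0.27]
shift now [-0.3 20.1 -9.1] len 22.1 rows 0.5
```

>>> apply_moves(increments=[[[0,5,-4,0,1],[0,6,-4,0,1],[0,6,-2,0,1],[0,2,0,0,1],[0,0,0,0,1]]])

```text
time_s: 27.77
position: [0.4631, 0.0133, 0.0067]
orientation: [-1.58, -0.02, -1.806]
wrist_force: [0.7, 0.3, -0.1]
width: 1.0
```

```bash
python3 plan.py 463.7 13 5
```

```text
t 27.77 p [463.1  13.3   6.7] psi -103.5 tilt 1.24 F [ 0.7  0.3 -0.1] w 1.000 q [ 0.02  0.4   2.08 -0.03  0.68  0.27]
shift now [0.1 1.7 0.6] len 1.8 rows 0.0
```

>>> apply_moves(increments=[[[0,0,0,0,0.6],[0,0,0,0,0.4],[0,0,0,0,0.3],[0,0,0,0,0.3],[0,0,0,0,0.3],[0,0,0,0,0.3],[0,0,0,0,0.3],[0,0,0,0,0.3],[0,0,0,0,0.3],[0,0,0,0,0.3],[0,0,0,0,0.3]]], squeeze=25)

```text
time_s: 28.68
position: [0.4644, 0.0133, 0.0074]
orientation: [-1.577, -0.019, -1.806]
wrist_force: [0.4, 0.4, -0.9]
width: 0.545
```

```bash
python3 plan.py 651.8 -130.5 220
```

```text
t 28.68 p [464.4  13.3   7.4] psi -103.5 tilt 1.16 F [ 0.4  0.4 -0.9] w 0.545 q [ 0.02  0.4   2.07 -0.03  0.68  0.27]
shift now [ 100.2 -212.1  214.4] len 317.8 rows 7.8
```

>>> apply_moves(increments=[[[0,-15,0,0,0.3],[0,-32,0,0,0.3],[0,-36,0,0,0.3],[0,-38,0,0,0.3],[5,-36,10,0,0.3],[12,-25,25,0,0.3],[14,-12,29,0,0.3],[14,-8,29,0,0.3],[14,-6,29,0,0.3],[14,-5,29,0,0.3],[10,-4,20,0,0.3],[5,-3,10,0,0.3],[0,-2,0,0,0.3]]])

```text
time_s: 29.77
position: [0.6219, -0.116, 0.231]
orientation: [-1.596, -0.024, -1.804]
wrist_force: [0.8, 1.1, -2.1]
width: 0.543
```

```bash
python3 plan.py 651.8 -130.5 175
```

```text
t 29.77 p [ 621.9 -116.   231. ] psi -103.3 tilt 1.97 F [ 0.8  1.1 -2.1] w 0.543 q [-0.19  0.42  1.37 -0.02  1.38  0.05]
shift now [ 5.9 55.3 33.8] len 65.1 rows 1.6
```

>>> apply_moves(increments=[[[2,4,9,0,0.3],[2,8,10,0,0.3],[1,12,6,0,0.3],[0,12,0,0,0.3],[0,4,0,0,0.3]]])

```text
time_s: 30.18
position: [0.6437, -0.1264, 0.185]
orientation: [-1.6, -0.023, -1.802]
wrist_force: [0.3, 0.9, -3.2]
width: 0.543
```

```bash
python3 plan.py 651.8 -130.5 172; python3 - <<'E'
from h import *
d=snap("wrist");cv2.imwrite("pics/w9.png",d["pixels"][:,:,::-1])
t=snap("scene");cv2.imwrite("pics/s9.png",cv2.resize(t["pixels"][104:204,230:330,::-1],(500,500)))
E
```

```text
t 30.18 p [ 643.7 -126.4  185. ] psi -103.3 tilt 2.15 F [ 0.3  0.9 -3.2] w 0.543 q [-0.2   0.48  1.38 -0.02  1.31  0.04]
shift now [ 1.9 12.8  9.2] len 15.9 rows 0.4
```

View pics/w9.png

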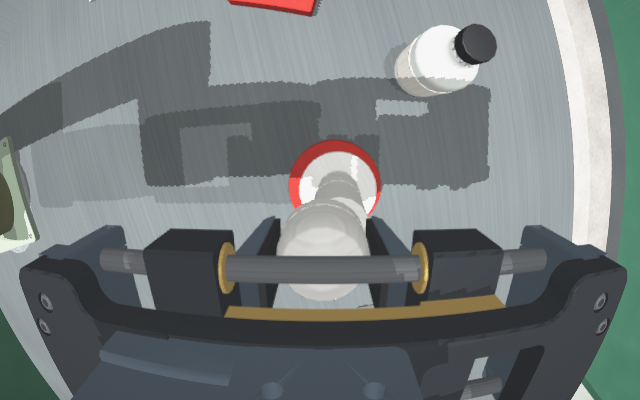

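View pics/s9.png

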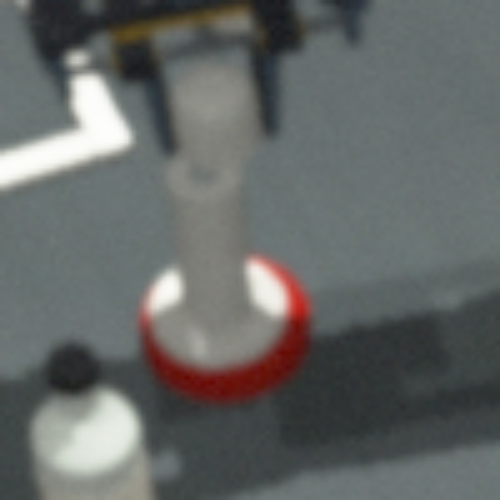

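The cap is just above the riser's top, still about 9 mm short radially. I'll align it, then lower.

>>> apply_moves(increments=[[[1,0,5,0,0.3],[0,2,3,0,0.3],[0,3,0,0,0.3]]])

```text
time_s: 30.53
position: [0.6523, -0.1288, 0.182]
orientation: [-1.597, -0.023, -1.801]
wrist_force: [-0.1, 0.7, -2.1]
width: 0.541
```

```bash
python3 plan.py 651.8 -130.5 154
```

```text
t 30.53 p [ 652.3 -128.8  182. ] psi -103.2 tilt 2.01 F [-0.1  0.7 -2.1] w 0.541 q [-0.2   0.5   1.36 -0.02  1.31  0.04]
shift now [ 1.1 28.   0.6] len 28.0 rows 0.7
```

>>> apply_moves(increments=[[[1,4,0,0,0.3],[0,5,0,0,0.3],[0,5,0,0,0.3],[0,5,0,0,0.3]]])

```text
time_s: 30.87
position: [0.6524, -0.1303, 0.1631]
orientation: [-1.594, -0.023, -1.801]
wrist_force: [0.2, -0.7, -3.1]
width: 0.54
```

```bash
python3 plan.py 651.8 -130.5 154
```

```text
t 30.87 p [ 652.4 -130.3  163.1] psi -103.2 tilt 1.85 F [ 0.2 -0.7 -3.1] w 0.540 q [-0.2   0.51  1.4  -0.02  1.26  0.03]
shift now [ 0.2  9.1 -0.4] len 9.2 rows 0.2
```

>>> apply_moves(increments=[[[0,4,0,0,0.3],[0,3,0,0,0.3],[0,3,0,0,0.3],[0,1,0,0,0.3]]])

```text
time_s: 31.2
position: [0.6529, -0.1306, 0.1536]
orientation: [-1.59, -0.022, -1.802]
wrist_force: [-0.5, 0.2, -1.8]
width: 0.542
```

```bash
python3 plan.py 651.8 -130.5 154
```

```text
t 31.20 p [ 652.9 -130.6  153.6] psi -103.2 tilt 1.68 F [-0.5  0.2 -1.8] w 0.542 q [-0.2   0.51  1.41 -0.02  1.24  0.04]
shift now [ 0.2 -0.3 -1.1] len 1.2 rows 0.0
```

>>> apply_moves(increments=[[[0,2,0,0,0.3],[0,2,0,0,0.3]]])

```text
time_s: 31.37
position: [0.6534, -0.1307, 0.1534]
orientation: [-1.586, -0.022, -1.802]
wrist_force: [-3.7, 0.6, 9.4]
width: 0.538
```

```bash
python3 plan.py 651.8 -130.5 154
```

```text
t 31.37 p [ 653.4 -130.7  153.4] psi -103.2 tilt 1.54 F [-3.7  0.6  9.4] w 0.538 q [-0.2   0.51  1.41 -0.02  1.23  0.04]
shift now [ 0.2 -0.5 -1.6] len 1.7 rows 0.0
```

>>> apply_moves(increments=[[[0,-1,0,0,0.3],[0,0,0,0,0.6],[0,0,0,0,0.8],[0,0,0,0,1],[0,0,0,0,1],[0,0,0,0,1],[0,0,0,0,1],[0,-12,0,0,1],[0,-20,0,0,1],[0,-20,0,0,1],[0,-20,0,0,1],[0,0,0,0,1]]])

```text
time_s: 32.37
position: [0.6545, -0.1294, 0.2267]
orientation: [-1.589, -0.022, -1.802]
wrist_force: [0.7, -0.6, 1.4]
width: 1.0
```

```bash
python3 plan.py 406.5 264.5 130 -81.6; python3 - <<'E'
from h import *
d=snap("wrist");
t=snap("scene");cv2.imwrite("pics/s10.png",np.hstack([cv2.resize(d["pixels"][100:300,220:420,::-1],(400,400)),cv2.resize(t["pixels"][104:204,230:330,::-1],(400,400))]))
E
```

```text
t 32.37 p [ 654.5 -129.4  226.7] psi -103.2 tilt 1.67 F [ 0.7 -0.6  1.4] w 1.000 q [-0.2   0.47  1.29 -0.02  1.4   0.03]
turn rad -0.377 rows 3.0204823845241293
shift after turn [-425.9   96.7 -187.8]
shift now [-328.7   95.4 -329.8] len 475.4 rows 11.6
```

View pics/s10.png

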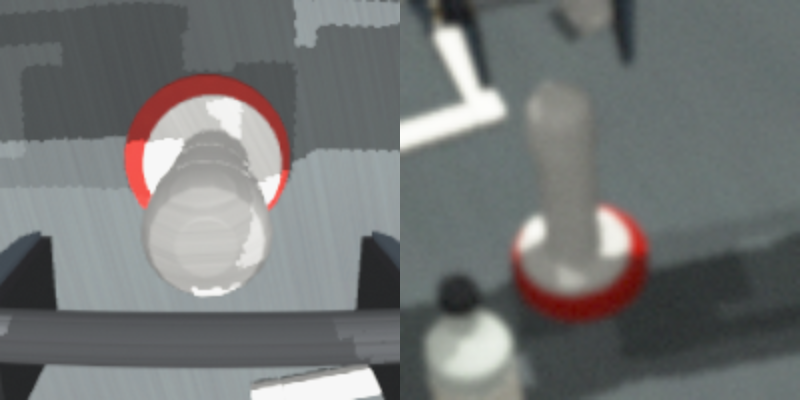

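The round column is complete and upright. Next is the square foot: a small turn, then the transfer.

>>> apply_moves(increments=[[[0,-4,0,-0.12,1],[0,-4,0,-0.12,1],[0,0,0,-0.12,1],[0,0,0,0,1],[-20,0,-9,0,1],[-37,0,-16,0,1],[-37,0,-16,0,1],[-37,5,-16,0,1],[-37,10,-16,0,1],[-37,10,-16,0,1],[-37,10,-16,0,1],[-37,10,-16,0,1],[-37,10,-16,0,1],[-37,10,-16,0,1],[-25,5,-12,0,1],[-12,0,-6,0,1],[0,0,0,0,1],[0,0,0,0,1]]])

```text
time_s: 33.97
position: [0.4145, 0.2364, 0.1392]
orientation: [-1.641, -0.015, -1.478]
wrist_force: [-0.1, -0.1, 0.2]
width: 1.001
```

```bash
python3 plan.py 406.5 264.5 100 -81.6; python3 - <<'E'
from h import *
d=snap("wrist");cv2.imwrite("pics/w11.png",d["pixels"][:,:,::-1])
E
```

```text
t 33.97 p [414.5 236.4 139.2] psi -84.7 tilt 4.13 F [-0.1 -0.1  0.2] w 1.001 q [0.49 0.27 1.85 0.01 1.1  0.39]
turn rad -0.054 rows 0.429509179002477
shift after turn [-29.   39.2  -3.8]
shift now [-29.3  39.   -2.6] len 48.9 rows 1.2
```

View pics/w11.png

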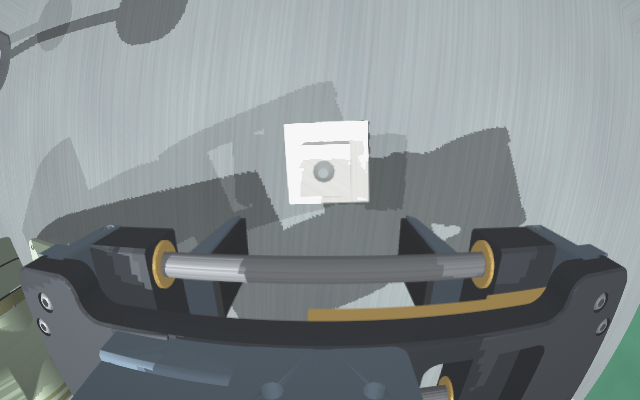

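The square foot's pin is at (323,171), aligned with the jaws. Tilt is 4.1°, so I'll correct it on clear bench beside the foot first.

>>> apply_moves(increments=[[[15,0,0,0,1],[25,5,0,0,1],[25,15,0,0,1],[20,25,0,0,1],[0,30,0,0,1],[0,25,0,0,1],[0,10,0,0,1],[0,4,0,0,1]]])

```text
time_s: 34.68
position: [0.4234, 0.1375, 0.0243]
orientation: [-1.629, -0.015, -1.5]
wrist_force: [0.2, -0.3, -0.1]
width: 1.001
```

```bash
python3 plan.py 423 137 5
```

```text
t 34.68 p [423.4 137.5  24.3] psi -86.0 tilt 3.46 F [ 0.2 -0.3 -0.1] w 1.001 q [ 0.29  0.37  2.06 -0.    0.77  0.22]
shift now [ 0.2 19.3  0.7] len 19.3 rows 0.5
```

>>> apply_moves(increments=[[[0,6,0,0,1],[0,6,0,0,1],[0,4,0,0,1],[0,3,0,0,1],[0,3,0,0,1],[0,3,0,0,1],[0,2.5,0,0,1],[0,2.5,0,0,1],[0,2.5,0,0,1],[0,2.5,0,0,1],[0,2.5,0,0,1],[0,2.5,0,0,1],[0,2.5,0,0,1],[0,2.5,0,0,1],[0,2.5,0,0,1],[0,2.5,0,0,1],[0,2.5,0,0,1],[0,2.5,0,0,1],[0,2.5,0,0,1],[0,2.5,0,0,1]]])

```text
time_s: 36.35
position: [0.4249, 0.135, 0.0017]
orientation: [-1.602, -0.015, -1.503]
wrist_force: [-7.7, -3.1, 21.9]
width: 1.0
```

```bash
python3 plan.py 423 137 5
```

```text
t 36.35 p [424.9 135.    1.7] psi -86.1 tilt 1.98 F [-7.7 -3.1 21.9] w 1.000 q [ 0.29  0.4   2.11 -0.01  0.67  0.23]
shift now [-2.1 -3.3 -1.8] len 4.3 rows 0.1
```

>>> apply_moves(increments=[[[0,2.5,0,0,1],[0,2.5,0,0,1],[0,2.5,0,0,1],[0,2.5,0,0,1],[0,2.5,0,0,1],[0,2.5,0,0,1],[0,2.5,0,0,1],[0,2.5,0,0,1],[0,2.5,0,0,1],[0,2.5,0,0,1],[0,2.5,0,0,1],[0,2.5,0,0,1],[0,2.5,0,0,1],[0,2.5,0,0,1],[0,2.5,0,0,1],[0,2.5,0,0,1],[0,2.5,0,0,1],[0,2.5,0,0,1],[0,2.5,0,0,1],[0,2.5,0,0,1]]])

```text
time_s: 38.02
position: [0.4249, 0.1349, 0.0003]
orientation: [-1.569, -0.014, -1.501]
wrist_force: [-4.9, -2.8, 24.9]
width: 1.0
```

```bash
python3 plan.py 406.5 264.5 110 -81.6
```

```text
t 38.02 p [4.249e+02 1.349e+02 3.000e-01] psi -86.0 tilt 0.81 F [-4.9 -2.8 24.9] w 1.000 q [ 0.29  0.39  2.13 -0.02  0.63  0.24]
turn rad -0.076 rows 0.6120653289328671
shift after turn [-130.9 -109.7    0.7]
shift now [-129.1 -111.6   -9.1] len 170.8 rows 4.2
```

>>> apply_moves(increments=[[[0,-15,0,0,1],[0,-30,0,0,1],[0,-32,0,-0.04,1],[0,-25,0,-0.04,1],[-20,0,0,0,1],[-30,0,0,0,1],[-30,0,0,0,1],[-25,0,0,0,1],[-15,0,0,0,1],[-5,0,0,0,1],[0,0,0,0,1],[0,0,0,0,1]]])

```text
time_s: 39.02
position: [0.4084, 0.2685, 0.114]
orientation: [-1.55, -0.008, -1.415]
wrist_force: [-0.4, -0.1, 0.4]
width: 0.998
```

```bash
python3 plan.py 406.5 264.5 16 -81.6; python3 - <<'E'
from h import *
d=snap("wrist");cv2.imwrite("pics/w12.png",d["pixels"][:,:,::-1])
E
```

```text
t 39.02 p [408.4 268.5 114. ] psi -81.1 tilt 1.27 F [-0.4 -0.1  0.4] w 0.998 q [ 0.57  0.27  1.92 -0.02  0.94  0.42]
turn rad 0.009 rows 0.07457869630717108
shift after turn [ 3.7 98.  -2.5]
shift now [ 2.8 98.  -4.5] len 98.2 rows 2.4
```

View pics/w12.png

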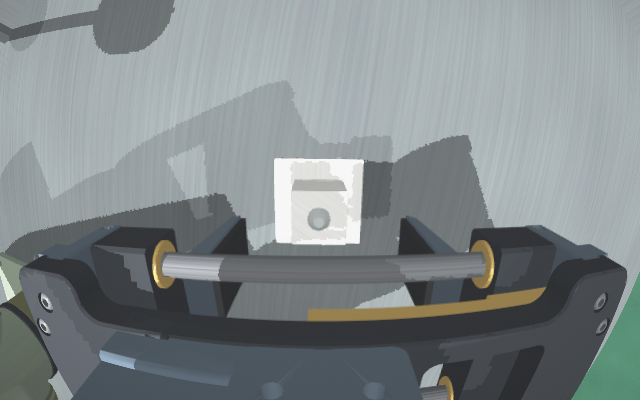

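The square foot is square to the jaws, with its pin at (319,219). I'll descend.

>>> apply_moves(increments=[[[1,14,-2,0,1],[1,20,-1,0,1],[1,20,-1,0,1],[0,16,0,0,1],[0,10,0,0,1],[0,5,0,0,1],[0,0,0,0,1]]])

```text
time_s: 39.65
position: [0.4092, 0.2573, 0.0273]
orientation: [-1.547, -0.009, -1.424]
wrist_force: [-0.1, -0.6, -0.5]
width: 1.002
```

```bash
python3 plan.py 406.5 264.5 16 -81.6
```

```text
t 39.65 p [409.2 257.3  27.3] psi -81.6 tilt 1.44 F [-0.1 -0.6 -0.5] w 1.002 q [ 0.55  0.38  2.03 -0.03  0.71  0.42]
turn rad 0.0 rows 0.002445911705472093
shift after turn [-7.5 11.3 -1.7]
shift now [-7.6 11.1 -1.9] len 13.7 rows 0.3
```

>>> apply_moves(increments=[[[-4,4,-1,0,1],[-3,4,-1,0,1],[0,2,0,0,0.8],[0,0,0,0,0.6],[0,0,0,0,0.4],[0,0,0,0,0.2],[0,0,0,0,0.2],[0,0,0,0,0.2],[0,0,0,0,0.2],[0,0,0,0,0.2],[0,0,0,0,0.2],[0,0,0,0,0.2],[0,0,0,0,0.2]]], squeeze=25)

```text
time_s: 40.73
position: [0.4081, 0.2646, 0.0193]
orientation: [-1.542, -0.007, -1.425]
wrist_force: [0.1, 0.7, 1.1]
width: 0.49
```

```bash
python3 plan.py 649.2 131.3 110 -117.5
```

```text
t 40.73 p [408.1 264.6  19.3] psi -81.7 tilt 1.67 F [0.1 0.7 1.1] w 0.490 q [ 0.56  0.39  2.04 -0.03  0.69  0.44]
turn rad 0.625 rows 5.004596417131898
shift after turn [  7.  -90.7 275.4]
shift now [167.5 -83.3 221.6] len 290.0 rows 7.1
```

>>> apply_moves(increments=[[[0,-12,0,0,0.2],[0,-28,0,0,0.2],[0,-32,0,0.1,0.2],[0,-22,0,0.12,0.2],[0,-5,0,0.12,0.2],[0,-3,0,0.12,0.2],[0,-2,0,0.12,0.2],[0,-2,0,0.05,0.2],[0,-2,0,0,0.2]]])

```text
time_s: 41.48
position: [0.4005, 0.2618, 0.1267]
orientation: [-1.551, -0.001, -2.084]
wrist_force: [0.3, 0.4, -4.1]
width: 0.478
```

```bash
python3 plan.py 649.2 131.3 110 -117.5
```

```text
t 41.48 p [400.5 261.8 126.7] psi -119.4 tilt 1.15 F [ 0.3  0.4 -4.1] w 0.478 q [ 0.57  0.24  1.92 -0.02  0.97  1.09]
turn rad -0.033 rows 0.26561487368115017
shift after turn [  0.9  16.7 280.9]
shift now [ -8.4  22.3 280.4] len 281.4 rows 6.9
```

>>> apply_moves(increments=[[[0,-2,15,0,0.2],[-1,-2,34,-0.02,0.2],[-1,-2,37,0,0.2],[-1,-2,37,0,0.2],[-1,-2,37,0,0.2],[-1,-2,37,0,0.2],[-1,-2,32,0,0.2],[0,-2,20,0,0.2],[0,-2,8,0,0.2],[0,-2,0,0,0.2]]])

```text
time_s: 42.32
position: [0.6331, 0.1385, 0.1417]
orientation: [-1.564, -0.016, -2.044]
wrist_force: [0.4, -0.0, -4.6]
width: 0.481
```

```bash
python3 plan.py 649.2 131.3 60 -117.5
```

```text
t 42.32 p [633.1 138.5 141.7] psi -117.1 tilt 0.97 F [ 0.4 -0.  -4.6] w 0.481 q [ 0.21  0.48  1.49 -0.02  1.17  0.69]
turn rad 0.007 rows 0.05698931420357603
shift after turn [-1.1 81.7 17.6]
shift now [-2.2 81.8 17. ] len 83.5 rows 2.0
```

>>> apply_moves(increments=[[[0,12,6,0,0.2],[-1,16,5,0,0.2],[0,16,3,0,0.2],[0,14,0,0,0.2],[0,6,0,0,0.2]]])

```text
time_s: 42.73
position: [0.641, 0.1347, 0.0733]
orientation: [-1.569, -0.017, -2.037]
wrist_force: [-0.7, 0.4, -3.7]
width: 0.482
```

```bash
python3 plan.py 649.2 131.3 55 -117.5;  python3 - <<'E'
from h import *
d=snap("wrist");
t=snap("scene");cv2.imwrite("pics/s13.png",np.hstack([cv2.resize(d["pixels"][100:300,220:420,::-1],(400,400)),cv2.resize(t["pixels"][175:275,263:363,::-1],(400,400))]))
E
```

```text
t 42.73 p [641.  134.7  73.3] psi -116.7 tilt 0.96 F [-0.7  0.4 -3.7] w 0.482 q [ 0.2   0.56  1.55 -0.02  1.04  0.67]
turn rad 0.013 rows 0.10734214858652424
shift after turn [-0.8 18.3  8.8]
shift now [-0.9 18.3  8.8] len 20.3 rows 0.5
```

View pics/s13.png

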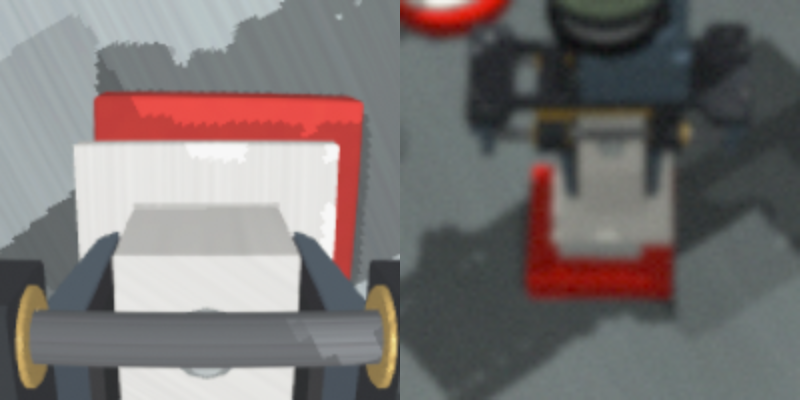

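The foot is parallel to the square seat and still about 9 mm short along the jaw axis. I'll correct that, then lower.

>>> apply_moves(increments=[[[0,1,5,0,0.2],[0,3,3,0,0.2],[0,4,1,0,0.2]]])

```text
time_s: 43.08
position: [0.6502, 0.1319, 0.0682]
orientation: [-1.565, -0.014, -2.035]
wrist_force: [-0.2, 0.6, -3.4]
width: 0.488
```

```bash
python3 plan.py 649.2 131.3 39.3 -117.5
```

```text
t 43.08 p [650.2 131.9  68.2] psi -116.6 tilt 0.86 F [-0.2  0.6 -3.4] w 0.488 q [ 0.19  0.57  1.54 -0.02  1.04  0.66]
turn rad 0.016 rows 0.12758994543236307
shift after turn [ 1.  28.9 -0.6]
shift now [ 0.6 28.9 -0.8] len 29.0 rows 0.7
```

>>> apply_moves(increments=[[[0,5,0,0.01,0.2],[0,5,0,0,0.2],[0,5,0,0,0.2],[0,4,0,0,0.2]]])

```text
time_s: 43.42
position: [0.6518, 0.1317, 0.0494]
orientation: [-1.562, -0.011, -2.046]
wrist_force: [0.2, -0.1, -4.2]
width: 0.478
```

```bash
python3 plan.py 649.2 131.3 39.3 -117.5
```

```text
t 43.42 p [651.8 131.7  49.4] psi -117.2 tilt 0.82 F [ 0.2 -0.1 -4.2] w 0.478 q [ 0.19  0.59  1.56 -0.02  1.    0.67]
turn rad 0.005 rows 0.03607461189795325
shift after turn [ 1.6 10.1 -2.2]
shift now [ 1.4 10.1 -2.3] len 10.4 rows 0.3
```

>>> apply_moves(increments=[[[0,4,-1,0,0.2],[0,4,-1,0,0.2],[0,3,0,0,0.2],[0,2,0,0,0.2]]])

```text
time_s: 43.75
position: [0.65, 0.1322, 0.0397]
orientation: [-1.562, -0.011, -2.047]
wrist_force: [-3.0, -0.5, 6.3]
width: 0.482
```

```bash
python3 plan.py 649.2 131.3 39.3 -117.5
```

```text
t 43.75 p [650.  132.2  39.7] psi -117.3 tilt 0.82 F [-3.  -0.5  6.3] w 0.482 q [ 0.19  0.6   1.57 -0.02  0.97  0.68]
turn rad 0.004 rows 0.030618178220664864
shift after turn [ 1.2  0.4 -0.3]
shift now [ 1.2  0.4 -0.3] len 1.2 rows 0.0
```

Seated at TCP 39.7 (expected 39.3), within 1.2 mm laterally. Releasing.

>>> apply_moves(increments=[[[0,-1,0,0,0.2],[0,0,0,0,0.6],[0,0,0,0,0.8],[0,0,0,0,1],[0,0,0,0,1],[0,0,0,0,1],[0,0,0,0,1],[0,-15,0,0,1],[0,-28,0,0,1],[0,-30,0,0,1],[0,-30,0,0,1],[0,-30,0,0,1],[0,-20,0,0,1],[0,0,0,0,1]]])

```text
time_s: 44.92
position: [0.6493, 0.1346, 0.199]
orientation: [-1.563, -0.012, -2.047]
wrist_force: [0.3, -0.0, 0.4]
width: 1.001
```

```bash
python3 plan.py 524 -396.8 200 -85;  python3 - <<'E'
from h import *
d=snap("wrist");
t=snap("scene");cv2.imwrite("pics/s14.png",np.hstack([cv2.resize(d["pixels"][100:300,220:420,::-1],(400,400)),cv2.resize(t["pixels"][175:275,263:363,::-1],(400,400))]))
E
```

```text
t 44.92 p [649.3 134.6 199. ] psi -117.3 tilt 0.82 F [ 0.3 -0.   0.4] w 1.001 q [ 0.19  0.47  1.37 -0.01  1.31  0.67]
turn rad -0.563 rows 4.5068335089939735
shift after turn [ 518.5   -1.  -171.1]
shift now [529.7   6.3 132.1] len 546.0 rows 13.3
```

View pics/s14.png

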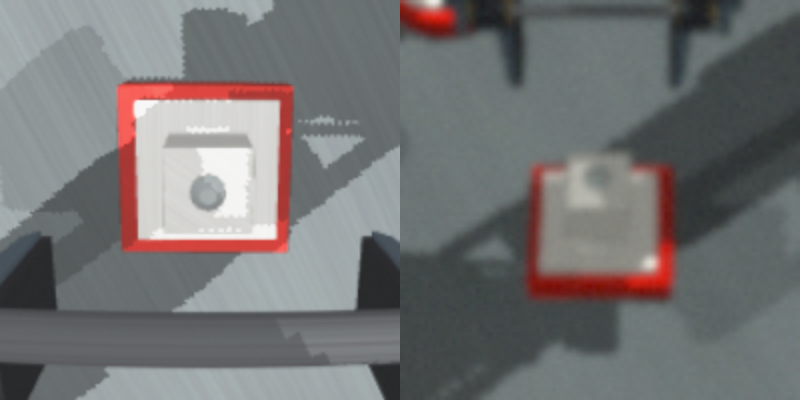

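The square foot is flat and parallel on its seat. I'll swing inward, clear of the round column, towards the square riser.

```bash
python3 - <<'E'
from h import *
d=snap("wrist");print(wplane((323.5,196.5),d,.08),wplane((323.5,196.5),d,.086));s=snap("scene");u=np.array([263+200/4-.5,175+180/4-.5]);print(onplane(u,s,.08))
E
```

```text
[0.64831232 0.13323116] [0.64898377 0.13459057]
[[0.64951596 0.13667481]]
```

>>> apply_moves(increments=[[[18,0,-3,0,1],[33,0,-5,0,1],[33,0,-5,0,1],[33,0,-5,0,1],[33,0,-5,0,1],[33,0,-5,0,1],[33,0,-5,0,1],[25,0,-4,0,1],[12,0,-2,-0.06,1],[0,0,0,-0.12,1],[0,0,0,-0.12,1],[0,0,0,-0.12,1],[0,0,0,-0.1,1],[0,0,0,-0.04,1],[0,0,0,0,1]]])

```text
time_s: 46.37
position: [0.4694, -0.0808, 0.1662]
orientation: [-1.644, -0.004, -1.458]
wrist_force: [0.3, 0.3, 0.7]
width: 1.0
```

```bash
python3 plan.py 524 -396.8 180 -85
```

```text
t 46.37 p [469.4 -80.8 166.2] psi -83.5 tilt 4.23 F [0.3 0.3 0.7] w 1.000 q [-0.18  0.24  1.81 -0.03  1.16 -0.28]
turn rad 0.026 rows 0.20587101513809108
shift after turn [319.6 -13.8  26.9]
shift now [320.2 -13.9  17.7] len 321.0 rows 7.8
```

>>> apply_moves(increments=[[[18,-2,0,0.01,1],[35,-2,1,0.01,1],[35,-2,2,0,1],[35,-2,2,0,1],[35,0,2,0,1],[35,0,2,0,1],[35,0,2,0,1],[35,0,2,0,1],[22,0,1,0,1],[10,0,0,0,1],[0,0,0,0,1],[0,0,0,0,1]]])

```text
time_s: 47.37
position: [0.5032, -0.381, 0.1533]
orientation: [-1.673, 0.014, -1.49]
wrist_force: [-0.8, -0.6, -0.4]
width: 1.0
```

```bash
python3 plan.py 524 -396.8 120 -85;  python3 - <<'E'
from h import *
d=snap("wrist");cv2.imwrite("pics/w15.png",d["pixels"][:,:,::-1])
E
```

```text
t 47.37 p [ 503.2 -381.   153.3] psi -85.4 tilt 5.91 F [-0.8 -0.6 -0.4] w 1.000 q [-0.64  0.49  1.45 -0.06  1.29 -0.7 ]
turn rad -0.007 rows 0.055215668988789025
shift after turn [17.5 33.3 19.4]
shift now [17.9 30.9 22.8] len 42.3 rows 1.0
```

View pics/w15.png

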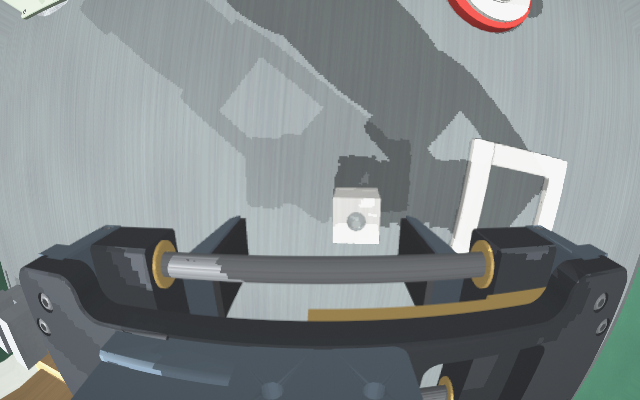

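The square riser is at (356,220), aligned with the jaws. Tilt has grown to 5.9°, so I'll do another correction on the clear bench to its left.

>>> apply_moves(increments=[[[-18,0,0,0,1],[-30,5,0,0,1],[-28,15,0,0,1],[-10,25,0,0,1],[0,30,0,0,1],[0,25,0,0,1],[0,12,0,0,1],[0,6,0,0,1],[0,0,0,0,1]]])

```text
time_s: 48.17
position: [0.4816, -0.2742, 0.0362]
orientation: [-1.672, 0.017, -1.479]
wrist_force: [0.3, -0.8, -0.8]
width: 1.001
```

```bash
python3 plan.py 500 -290 10
```

```text
t 48.17 p [ 481.6 -274.2   36.2] psi -84.7 tilt 5.86 F [ 0.3 -0.8 -0.8] w 1.001 q [-0.51  0.5   1.78 -0.05  0.96 -0.57]
shift now [17.9 24.1 19.4] len 35.7 rows 0.9
```

>>> apply_moves(increments=[[[0,10,0,0,1],[0,8,0,0,1],[0,5,0,0,1],[0,4,0,0,1],[0,3,0,0,1],[0,3,0,0,1],[0,3,0,0,1],[0,2.5,0,0,1],[0,2.5,0,0,1],[0,2.5,0,0,1],[0,2.5,0,0,1],[0,2.5,0,0,1],[0,2.5,0,0,1],[0,2.5,0,0,1],[0,2.5,0,0,1],[0,2.5,0,0,1],[0,2.5,0,0,1],[0,2.5,0,0,1],[0,2.5,0,0,1],[0,2.5,0,0,1]]])

```text
time_s: 49.83
position: [0.4808, -0.2735, 0.004]
orientation: [-1.648, 0.008, -1.48]
wrist_force: [-4.1, 3.3, 16.3]
width: 0.998
```

```bash
python3 plan.py 500 -290 10;python3 -c "
from station import state;print(state()['orientation'])"
```

```text
t 49.83 p [ 480.8 -273.5    4. ] psi -84.8 tilt 4.46 F [-4.1  3.3 16.3] w 0.998 q [-0.52  0.53  1.83 -0.05  0.86 -0.57]
shift now [18.1 -7.4 17.1] len 26.0 rows 0.6
[-1.64826371  0.00807112 -1.47998985]
```

Still correcting (16 N). I'll continue at slightly higher press.

>>> apply_moves(increments=[[[0,3,0,0,1],[0,3,0,0,1],[0,3,0,0,1],[0,3,0,0,1],[0,3,0,0,1],[0,3,0,0,1],[0,3,0,0,1],[0,3,0,0,1],[0,3,0,0,1],[0,3,0,0,1],[0,3,0,0,1],[0,3,0,0,1],[0,3,0,0,1],[0,3,0,0,1],[0,3,0,0,1],[0,3,0,0,1],[0,3,0,0,1],[0,3,0,0,1],[0,3,0,0,1],[0,3,0,0,1]]])

```text
time_s: 51.5
position: [0.4807, -0.2735, 0.0026]
orientation: [-1.62, -0.002, -1.48]
wrist_force: [-6.5, 4.5, 20.4]
width: 1.003
```

```bash
python3 plan.py 500 -290 10;python3 -c "
from station import state;print(state()['orientation'])"
```

```text
t 51.50 p [ 480.7 -273.5    2.6] psi -84.8 tilt 2.84 F [-6.5  4.5 20.4] w 1.003 q [-0.52  0.52  1.85 -0.04  0.81 -0.58]
shift now [18.2 -8.2 17.3] len 26.4 rows 0.6
[-1.62033825 -0.00191234 -1.48018222]
```

>>> apply_moves(increments=[[[0,3,0,0,1],[0,3,0,0,1],[0,3,0,0,1],[0,3,0,0,1],[0,3,0,0,1],[0,3,0,0,1],[0,3,0,0,1],[0,3,0,0,1],[0,3,0,0,1],[0,3,0,0,1],[0,3,0,0,1],[0,3,0,0,1],[0,3,0,0,1],[0,3,0,0,1],[0,3,0,0,1],[0,3,0,0,1],[0,3,0,0,1],[0,3,0,0,1],[0,3,0,0,1],[0,3,0,0,1]]])

```text
time_s: 53.17
position: [0.4806, -0.2735, 0.0013]
orientation: [-1.594, -0.01, -1.481]
wrist_force: [-6.8, 4.2, 20.8]
width: 0.996
```

```bash
python3 plan.py 524 -396.8 100 -85;python3 -c "
from station import state;print(state()['orientation'])"
```

```text
t 53.17 p [ 480.6 -273.5    1.3] psi -84.8 tilt 1.46 F [-6.8  4.2 20.8] w 0.996 q [-0.52  0.51  1.87 -0.03  0.77 -0.59]
turn rad 0.003 rows 0.022599767626690078
shift after turn [126.6 -98.7  32.5]
shift now [127.8 -98.1  29.9] len 163.8 rows 4.0
[-1.59397095 -0.01044336 -1.48070567]
```

>>> apply_moves(increments=[[[0,-15,0,0,1],[0,-30,0,0,1],[0,-30,0,0,1],[0,-22,0,0,1],[18,-2,4,0,1],[30,0,8,0,1],[30,0,8,0,1],[25,0,6,0,1],[12,0,2,0,1],[0,0,0,0,1],[0,0,0,0,1]]])

```text
time_s: 54.08
position: [0.5229, -0.391, 0.1106]
orientation: [-1.587, -0.016, -1.483]
wrist_force: [0.5, 0.6, -0.1]
width: 1.004
```

```bash
python3 plan.py 524 -396.8 80 -85;  python3 - <<'E'
from h import *
d=snap("wrist");cv2.imwrite("pics/w16.png",d["pixels"][:,:,::-1])
E
```

```text
t 54.08 p [ 522.9 -391.   110.6] psi -84.9 tilt 1.31 F [ 0.5  0.6 -0.1] w 1.004 q [-0.65  0.52  1.52 -0.03  1.11 -0.72]
turn rad 0.001 rows 0.00710942118453026
shift after turn [ 5.9 30.6  0.5]
shift now [ 5.4 30.6  1. ] len 31.1 rows 0.8
```

View pics/w16.png

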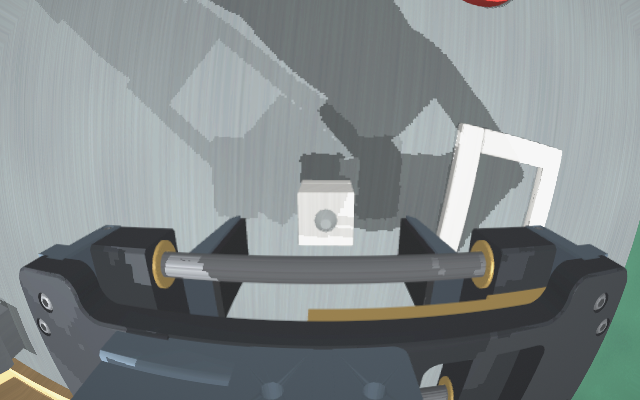

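The riser is centred between the fingers (pin at (326,221)) and square to them. I'll descend.

>>> apply_moves(increments=[[[2,14,0,0,1],[2,20,0,0,1],[1,20,0,0,1],[1,16,0,0,1],[0,10,0,0,1],[0,5,0,0,1],[0,0,0,0,1]]])

```text
time_s: 54.72
position: [0.5207, -0.391, 0.0244]
orientation: [-1.587, -0.014, -1.478]
wrist_force: [0.7, 0.5, 0.2]
width: 0.995
```

```bash
python3 plan.py 524 -396.8 14 -85
```

```text
t 54.72 p [ 520.7 -391.    24.4] psi -84.7 tilt 1.24 F [0.7 0.5 0.2] w 0.995 q [-0.65  0.6   1.61 -0.03  0.93 -0.73]
turn rad 0.005 rows 0.04292411615312069
shift after turn [ 6.  10.4  2.7]
shift now [ 5.9 10.4  2.9] len 12.3 rows 0.3
```

>>> apply_moves(increments=[[[3,4,1,0,1],[2,4,1,0,1],[0,0,0,0,0.8],[0,0,0,0,0.6],[0,0,0,0,0.4],[0,0,0,0,0.2],[0,0,0,0,0.2],[0,0,0,0,0.2],[0,0,0,0,0.2],[0,0,0,0,0.2],[0,0,0,0,0.2],[0,0,0,0,0.2],[0,0,0,0,0.2]]], squeeze=25)

```text
time_s: 55.8
position: [0.5255, -0.3972, 0.0203]
orientation: [-1.581, -0.019, -1.478]
wrist_force: [0.1, 0.6, -0.2]
width: 0.485
```

```bash
python3 plan.py 490 -60 150 -117.5
```

```text
t 55.80 p [ 525.5 -397.2   20.3] psi -84.7 tilt 1.26 F [ 0.1  0.6 -0.2] w 0.485 q [-0.65  0.61  1.61 -0.03  0.92 -0.73]
turn rad 0.573 rows 4.586376986108449
shift after turn [-282.7 -129.7 -187.2]
shift now [-336.5 -136.2   -5.4] len 363.1 rows 8.9
```

>>> apply_moves(increments=[[[0,-12,0,0,0.2],[0,-28,0,0,0.2],[0,-34,0,0,0.2],[-10,-34,0,0,0.2],[-25,-20,0,0,0.2],[-36,-6,-1,0,0.2],[-37,-3,-1,0,0.2],[-37,-3,-1,0,0.2],[-37,-3,-1,0,0.2],[-37,-3,-1,0,0.2],[-37,-3,-1,0,0.2],[-37,-3,-1,0,0.2],[-25,-3,0,0,0.2],[-12,-3,0,0,0.2]]])

```text
time_s: 56.97
position: [0.4855, -0.0546, 0.1849]
orientation: [-1.58, -0.016, -1.486]
wrist_force: [-0.4, 0.0, -3.2]
width: 0.483
```

```bash
python3 plan.py 649 133 150 -117.5
```

```text
t 56.97 p [485.5 -54.6 184.9] psi -85.2 tilt 1.05 F [-0.4  0.  -3.2] w 0.483 q [-0.12  0.21  1.8  -0.02  1.14 -0.2 ]
turn rad 0.564 rows 4.517129664021618
shift after turn [-241.9   34.9   58.4]
shift now [-173.7   30.5  179. ] len 251.3 rows 6.1
```

>>> apply_moves(increments=[[[0,-2,0,0.1,0.2],[0,-2,0,0.12,0.2],[0,-2,0,0.12,0.2],[0,-2,0,0.12,0.2],[0,-2,0,0.08,0.2],[0,-2,0,0,0.2]]])

```text
time_s: 57.47
position: [0.4824, -0.0481, 0.2015]
orientation: [-1.57, -0.016, -2.044]
wrist_force: [1.1, -0.4, -2.6]
width: 0.481
```

```bash
python3 plan.py 649 133 140 -117.5
```

```text
t 57.47 p [482.4 -48.1 201.5] psi -117.1 tilt 0.94 F [ 1.1 -0.4 -2.6] w 0.481 q [-0.11  0.19  1.78 -0.02  1.18  0.37]
turn rad 0.007 rows 0.05605927261806256
shift after turn [-237.6   61.5   64.1]
shift now [-238.1   57.6   65.7] len 253.6 rows 6.2
```

>>> apply_moves(increments=[[[-17,0,5,0,0.2],[-34,4,9,0,0.2],[-34,6,9,0,0.2],[-34,6,9,0,0.2],[-34,6,9,0,0.2],[-34,6,9,0,0.2],[-22,4,6,0,0.2],[-10,2,2,0,0.2],[0,0,0,0,0.2]]])

```text
time_s: 58.22
position: [0.6365, 0.1273, 0.1663]
orientation: [-1.568, -0.017, -2.027]
wrist_force: [-0.3, -0.6, -2.8]
width: 0.483
```

```bash
python3 plan.py 649 133 120 -117.5
```

```text
t 58.22 p [636.5 127.3 166.3] psi -116.1 tilt 0.98 F [-0.3 -0.6 -2.8] w 0.483 q [ 0.19  0.47  1.45 -0.02  1.23  0.65]
turn rad 0.024 rows 0.1904099172990774
shift after turn [-10.8  46.3   8.4]
shift now [-11.4  46.1   8.5] len 48.3 rows 1.2
```

>>> apply_moves(increments=[[[-4,5,3,0.02,0.2],[-4,10,3,0,0.2],[-2,10,1,0,0.2],[0,6,0,0,0.2]]])

```text
time_s: 58.55
position: [0.6463, 0.1297, 0.1352]
orientation: [-1.566, -0.018, -2.048]
wrist_force: [0.5, -0.4, -2.0]
width: 0.481
```

```bash
python3 plan.py 649 133 97 -117.5;  python3 - <<'E'
from h import *
d=snap("wrist");
t=snap("scene");cv2.imwrite("pics/s17.png",np.hstack([cv2.resize(d["pixels"][100:300,220:420,::-1],(400,400)),cv2.resize(t["pixels"][165:265,263:363,::-1],(400,400))]))
E
```

```text
t 58.55 p [646.3 129.7 135.2] psi -117.4 tilt 1.06 F [ 0.5 -0.4 -2. ] w 0.481 q [ 0.19  0.51  1.47 -0.02  1.18  0.67]
turn rad 0.002 rows 0.018571978935901366
shift after turn [-4.2 38.2  0.9]
shift now [-4.9 38.1  0.7] len 38.4 rows 0.9
```

View pics/s17.png

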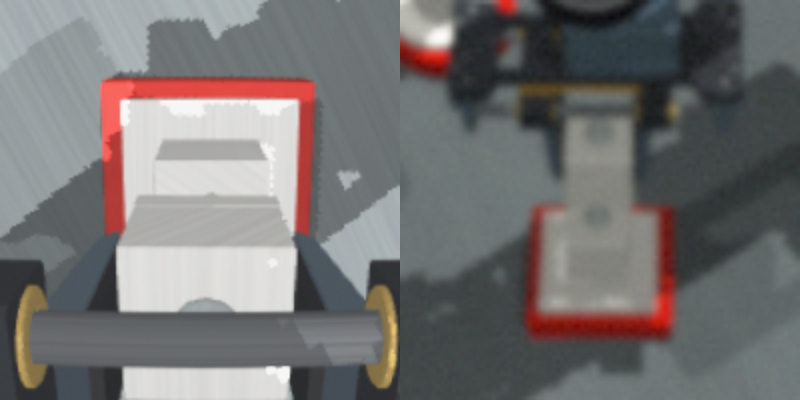

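The riser is aligned with the foot, with about 4 mm left to correct along tool x. I'll lower in stages.

>>> apply_moves(increments=[[[-2,4,0,0,0.2],[-1,5,0,0,0.2],[-1,5,0,0,0.2],[0,4,0,0,0.2]]])

```text
time_s: 58.98
position: [0.6475, 0.1315, 0.1171]
orientation: [-1.566, -0.018, -2.05]
wrist_force: [0.4, 0.5, -2.2]
width: 0.483
```

```bash
python3 plan.py 649 133 96.3 -117.5
```

```text
t 58.98 p [647.5 131.5 117.1] psi -117.5 tilt 1.06 F [ 0.4  0.5 -2.2] w 0.483 q [ 0.19  0.52  1.49 -0.02  1.14  0.68]
turn rad 0.0 rows 0.0034242481489357044
shift after turn [-2.  20.8  0.6]
shift now [-2.4 20.7  0.5] len 20.9 rows 0.5
```

>>> apply_moves(increments=[[[-1,4,0,0,0.2],[-1,4,0,0,0.2],[0,4,0,0,0.2],[0,4,0,0,0.2],[0,2,0,0,0.2]]])

```text
time_s: 59.4
position: [0.6481, 0.1332, 0.0966]
orientation: [-1.566, -0.018, -2.05]
wrist_force: [0.1, 0.1, -2.6]
width: 0.482
```

```bash
python3 plan.py 649 133 96.3 -117.5
```

```text
t 59.40 p [648.1 133.2  96.6] psi -117.5 tilt 1.08 F [ 0.1  0.1 -2.6] w 0.482 q [ 0.19  0.54  1.51 -0.02  1.1   0.68]
turn rad 0.001 rows 0.006537232030318426
shift after turn [-0.2  0.3  0.9]
shift now [-0.2  0.3  0.9] len 1.0 rows 0.0
```

>>> apply_moves(increments=[[[0,2,0,0,0.2],[0,2,0,0,0.2]]])

```text
time_s: 59.57
position: [0.6483, 0.1332, 0.0961]
orientation: [-1.565, -0.018, -2.05]
wrist_force: [-4.0, -0.5, 10.5]
width: 0.478
```

```bash
python3 plan.py 649 133 96.3 -117.5
```

```text
t 59.57 p [648.3 133.2  96.1] psi -117.4 tilt 1.06 F [-4.  -0.5 10.5] w 0.478 q [ 0.19  0.54  1.51 -0.02  1.1   0.68]
turn rad 0.001 rows 0.0073420924793614764
shift after turn [-0.2 -0.2  0.7]
shift now [-0.2 -0.2  0.7] len 0.7 rows 0.0
```

Fully down (TCP 96.1, expected 96.3). I'll release, go straight up, then pull back so all cameras can see.

>>> apply_moves(increments=[[[0,-2,0,0,0.2],[0,0,0,0,0.6],[0,0,0,0,0.8],[0,0,0,0,1],[0,0,0,0,1],[0,0,0,0,1],[0,0,0,0,1],[0,-15,0,0,1],[0,-25,0,0,1],[0,-25,0,0,1],[0,-25,0,0,1],[0,-20,0,0,1],[0,0,0,0,1]]])

```text
time_s: 60.65
position: [0.6485, 0.1351, 0.2113]
orientation: [-1.567, -0.019, -2.05]
wrist_force: [0.4, 0.1, -0.0]
width: 1.002
```

```bash
python3 plan.py 400 250 220;  python3 - <<'E'
from h import *
d=snap("wrist");
t=snap("scene");cv2.imwrite("pics/s18.png",np.hstack([cv2.resize(d["pixels"][100:300,220:420,::-1],(400,400)),cv2.resize(t["pixels"][165:265,263:363,::-1],(400,400))]))
E
```

```text
t 60.65 p [648.5 135.1 211.3] psi -117.5 tilt 1.12 F [ 0.4  0.1 -0. ] w 1.002 q [ 0.2   0.47  1.34 -0.02  1.34  0.68]
shift now [  12.8   -9.5 -273.4] len 273.9 rows 6.7
```

View pics/s18.png

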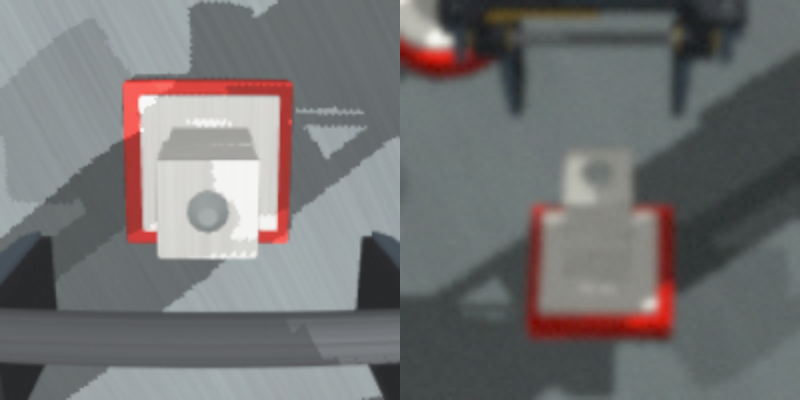

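The square riser sits squarely on the foot. I'll move the arm away for a final look.

>>> apply_moves(increments=[[[0,-3,-15,0,1],[0,-3,-30,0,1],[0,-3,-34,0,1],[0,-2,-34,0,1],[0,-2,-34,0,1],[0,-2,-34,0,1],[0,-2,-34,0,1],[0,0,-20,0,1],[0,0,-8,0,1],[0,0,0,0,1],[0,0,0,0,1]]])

```text
time_s: 61.67
position: [0.4137, 0.2453, 0.2044]
orientation: [-1.595, -0.052, -2.052]
wrist_force: [-0.1, -0.1, 0.2]
width: 0.999
```

```bash
python3 plan.py;  python3 - <<'E'
from h import *
import pickle
_,o=pickle.load(open("o.pkl","rb"))
s=snap("scene");t=snap("top")
cv2.imwrite("pics/fs.png",cv2.resize(s["pixels"][100:280,200:440,::-1],(800,600)));cv2.imwrite("pics/ft.png",t["pixels"][:,:,::-1])
for c,d in(("scene",s),("top",t)):
    P=cloud(d)
    for n,x,y,r in(("round",.651,-.131,.03),("square",.649,.133,.03),("bottle",.775,-.015,.03),):
        m=np.hypot(P[:,0]-x,P[:,1]-y)<r;q=P[m];print(c,n,"z top pct99 %.3f"%np.percentile(q[:,2],98) if m.any() else "none")
for n in("oil_bottle_mid","wire_brush_mid"):
    for c in("scene","top"):
        r=finder.look_for(c,n);print(n,c,[(np.round(x["at"]).tolist(),round(x["confidence"],2)) for x in r[:2]])
E
```

```text
t 61.67 p [413.7 245.3 204.4] psi -117.6 tilt 3.30 F [-0.1 -0.1  0.2] w 0.999 q [ 0.52  0.21  1.75 -0.01  1.24  1.  ]
scene round z top pct99 0.192
scene square z top pct99 0.132
scene bottle z top pct99 0.161
top round z top pct99 0.194
top square z top pct99 0.136
top bottle z top pct99 0.164
oil_bottle_mid scene [([248.0, 197.0], 0.79)]
oil_bottle_mid top [([344.0, 145.0], 0.73)]
wire_brush_mid scene [([450.0, 342.0], 0.65)]
wire_brush_mid top [([160.0, 248.0], 0.95)]
```

View pics/fs.png

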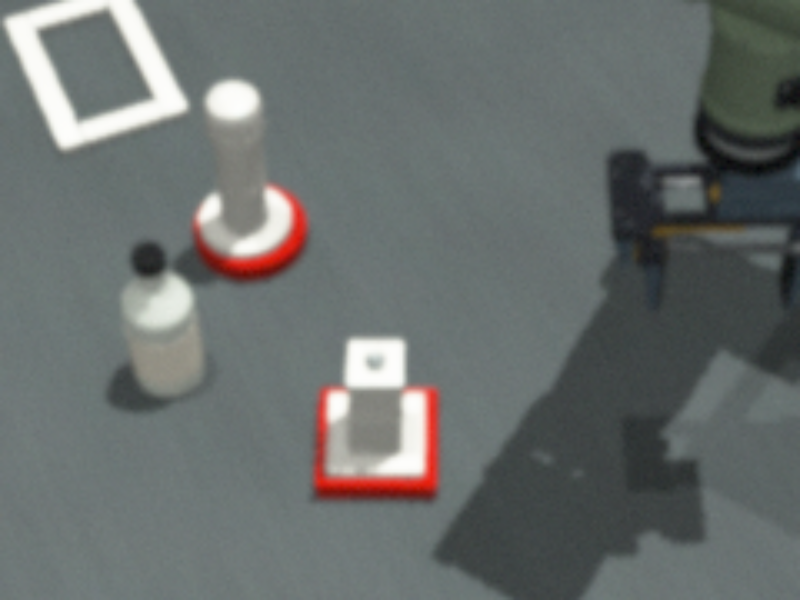

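View pics/ft.png

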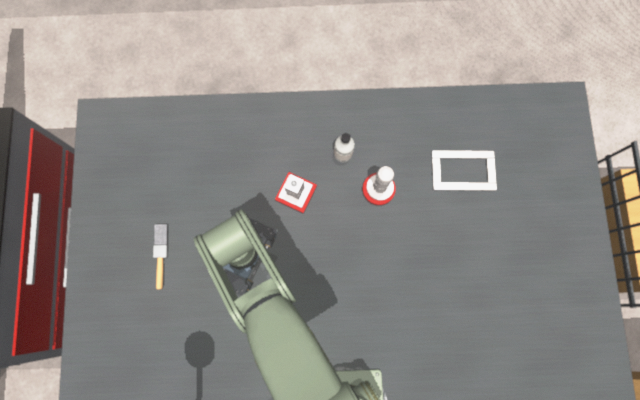

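Both columns stand. The cap top is at (233,97) in the scene crop and the square riser's pin at (375,362); bottle and brush are where they were. I'll do one quick triangulation for uprightness, then hand in.

```bash
python3 - <<'E'
from h import *
from station import ticket
s=snap("scene");t=snap("top")
for n,p,q in(("cap",(385.5,174),(200+233*.3,100+100*.3)),("sqpin",(294,184),(200+375*.3-.5,100+362*.3-.5))):
    print(n,tri([p,q],[t,s]))
ticket.job_done()
E
```

```text
cap (array([ 0.65141652, -0.13000408,  0.18287196]), np.float64(0.001194070002080716))
sqpin (array([0.64765054, 0.13184237, 0.12461981]), np.float64(0.00018990521703476926))
the job is handed in; nothing more can be done
```

Both columns are built and the job is handed in, about 62 s into the 138 s allowed. The round seat carries the round foot, round riser and domed cap; the square seat carries the square foot and square riser, turned parallel to the seat.

**Last checks, arm clear of everything:**
- **Heights:** the depth readings put the round column's top at 192–194 mm (190 expected) and the square column's pin top at 132–136 mm (136 expected). Each piece also met contact within about 1 mm of its fully seated height.
- **Uprightness:** triangulation puts the cap and the square riser's pin within about 3 mm of their seat centres. Both columns look upright.
- **Bystanders:** the bottle was found within 2 px of its first position. The brush was within 3 px in the top view, and one scene detection was 5–6 px off. It looks unmoved and the arm never went near it.

**Disagreements and problems:**
- **Detectors:** the cut-outs and detections sometimes gave the wrong piece and were up to about 10 mm off, so I measured from the pins and faces in two views instead.
- **Tool tilt:** the tool drifted up to 6° during the moves. I corrected it three times by pressing the open fingertips on clear bench, with up to 29 N read at the end of a move. At each release the tilt was under 3°, and the released pieces then sat flat.

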